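# Clip the lifting grab's pins and lay its spare links in the tray

## Task

Finish the repair of the stone-lifting grab: push every spring clip lying on the bench sideways into the groove of a pin on the cross-beam until it snaps fully home, one clip to a pin, any pins. Lay every spare dog-bone link flat in a compartment of the tray, one to a compartment, with its big eye in the wide end. Leave the rubbing stone and the loose claw chisel where they lie.

Things in the scene. Friction and masses are not known exactly. Their poses are not given: they have to be found in the camera images.
- clip1: flat U-shaped steel spring clip, 52 mm wide, 8 thick; 2 or 3 clips are present. Origin: centre of its eye (shaft space between the arms), underside; +x out of the open mouth, z up. Bridge x -26 to -10 mm; behind it an upright grip lug, x -55 to -25, 12 mm wide (y), 30 high. Sprung arms end in round lips at x +10, 12 mm apart; pushed with 5 to 15 N they spread and snap behind an 18 mm groove. 110 g
- clip2: flat U-shaped steel spring clip, 52 mm wide, 8 thick; 2 or 3 clips are present. Origin: centre of its eye (shaft space between the arms), underside; +x out of the open mouth, z up. Bridge x -26 to -10 mm; behind it an upright grip lug, x -55 to -25, 12 mm wide (y), 30 high. Sprung arms end in round lips at x +10, 12 mm apart; pushed with 5 to 15 N they spread and snap behind an 18 mm groove. 110 g
- clip3: flat U-shaped steel spring clip, 52 mm wide, 8 thick; 2 or 3 clips are present. Origin: centre of its eye (shaft space between the arms), underside; +x out of the open mouth, z up. Bridge x -26 to -10 mm; behind it an upright grip lug, x -55 to -25, 12 mm wide (y), 30 high. Sprung arms end in round lips at x +10, 12 mm apart; pushed with 5 to 15 N they spread and snap behind an 18 mm groove. 110 g
- link1: dull grey forged dog-bone link, 131 mm long, 14 mm thick, lying flat; 3 or 4 links are present. Origin: centre of the big eye (disc 44 mm in diameter, its hole is only a mark), underside. Small eye (disc 28 mm) centred at x = -95 mm; between them a straight bar 16 mm wide, free to grip from x = -25 to -78 mm. z up. 280 g
- link2: dull grey forged dog-bone link, 131 mm long, 14 mm thick, lying flat; 3 or 4 links are present. Origin: centre of the big eye (disc 44 mm in diameter, its hole is only a mark), underside. Small eye (disc 28 mm) centred at x = -95 mm; between them a straight bar 16 mm wide, free to grip from x = -25 to -78 mm. z up. 280 g
- link3: dull grey forged dog-bone link, 131 mm long, 14 mm thick, lying flat; 3 or 4 links are present. Origin: centre of the big eye (disc 44 mm in diameter, its hole is only a mark), underside. Small eye (disc 28 mm) centred at x = -95 mm; between them a straight bar 16 mm wide, free to grip from x = -25 to -78 mm. z up. 280 g
- link4: dull grey forged dog-bone link, 131 mm long, 14 mm thick, lying flat; 3 or 4 links are present. Origin: centre of the big eye (disc 44 mm in diameter, its hole is only a mark), underside. Small eye (disc 28 mm) centred at x = -95 mm; between them a straight bar 16 mm wide, free to grip from x = -25 to -78 mm. z up. 280 g
- beam: cross-beam of a stone-lifting grab, fixed flat on two wooden blocks: 250 mm along y, 60 mm along x, top at 36 mm. Origin: centre, on the bench. Three upright grooved steel pins in a row along y, 90 mm apart, each with a wide collar, a groove and a head, reaching 89 mm above the bench
- seat1 (a point): point on the axis of pin 1, on top of its collar (shoulder), 68 mm above the bench, axes parallel to the beam's. The shoulder is a collar 56 mm in diameter, 6 mm thick. Above it: groove 18 mm in diameter, 13 mm high, then a head 28 mm in diameter and 8 mm high. A seated clip has its origin here (it drops onto the shoulder), its lug pointing any way that keeps clear
- seat2 (a point): point on the axis of pin 2, on top of its collar (shoulder), 68 mm above the bench, axes parallel to the beam's. The shoulder is a collar 56 mm in diameter, 6 mm thick. Above it: groove 18 mm in diameter, 13 mm high, then a head 28 mm in diameter and 8 mm high. A seated clip has its origin here (it drops onto the shoulder), its lug pointing any way that keeps clear
- seat3 (a point): point on the axis of pin 3, on top of its collar (shoulder), 68 mm above the bench, axes parallel to the beam's. The shoulder is a collar 56 mm in diameter, 6 mm thick. Above it: groove 18 mm in diameter, 13 mm high, then a head 28 mm in diameter and 8 mm high. A seated clip has its origin here (it drops onto the shoulder), its lug pointing any way that keeps clear
- tray: fixed pale wooden tray 152 mm (x) by 254 mm (y), floor 6 mm and walls and dividers 22 mm above the bench. Origin: centre, on the bench. Four compartments 58 mm apart in y, long axis along x, each 52 mm wide at the +x end (x 24 to 70 mm) and 36 mm wide at the -x end (x -70 to -28 mm); between these ends there are no dividers, leaving room for fingers
- bay1 (a point): compartment 1 of the tray: on its floor, where the centre of a link's big eye comes when the link lies in it, 43.5 mm towards the tray's +x from the tray's middle; axes parallel to the tray's. The link's small eye then lies towards the tray's -x
- bay2 (a point): compartment 2 of the tray: on its floor, where the centre of a link's big eye comes when the link lies in it, 43.5 mm towards the tray's +x from the tray's middle; axes parallel to the tray's. The link's small eye then lies towards the tray's -x
- bay3 (a point): compartment 3 of the tray: on its floor, where the centre of a link's big eye comes when the link lies in it, 43.5 mm towards the tray's +x from the tray's middle; axes parallel to the tray's. The link's small eye then lies towards the tray's -x
- bay4 (a point): compartment 4 of the tray: on its floor, where the centre of a link's big eye comes when the link lies in it, 43.5 mm towards the tray's +x from the tray's middle; axes parallel to the tray's. The link's small eye then lies towards the tray's -x
- rubstone: bystander among the parts: dull green-grey rubbing stone, block 120 x 45 x 22 mm lying flat; origin on the underside, 40 mm from the block's middle towards its +x end (block x -100 to +20 mm)
- chisel: bystander: loose steel claw chisel about 160 mm long, 14 mm thick, lying along x; origin near its middle, on the underside
Mind the look-alikes: they are no part of the job. Leave any blue or purple look-alike of the link2 alone. Leave any blue look-alike of the link1 alone.

How it is judged:
By the outcome, as a careful person would: the job done as asked, in the order asked, and still so for the second after the job is handed in, with the robot touching nothing.
Of clip1, clip2, clip3 only 2 to 3 are there at a start; the rules pass over those that are not, and their reading is None.
Of link1, link2, link3, link4 only 3 to 4 are there at a start; the rules pass over those that are not, and their reading is None.
At some moment in a run one of clip1, clip2, clip3, link1, link2, link3, link4 may be knocked a few centimetres aside while the robot is not near it.
It also fails if it takes over 210 s, if anything falls off the work surface, if the arm or the gripper's body presses on something with over 40 N, if the wrist force passes 120 N, or if a joint passes its speed limit or range.

## Robot

A 7-joint arm with a two-finger parallel gripper is mounted at the origin on the work surface. World frame = base frame: x ahead of the robot, y to its left, z up, the work surface at z = 0. Lengths are in mm, angles in rad, forces in N, time in s.
With the tool pointing down it reaches from about 400 to 850 mm from the base axis. Payload 10.4 kg.
Tool frame: the origin (TCP) lies midway between the tips of the shut fingers; the grasp point (between the pads) lies 19 mm behind it; z points along the fingers, y is the line along which they close (so a half turn about z gives the same grasp; the last joint's range is limited). The gripper opens to 85 mm and grips with 20 to 120 N. Pads are 22 mm wide; open, the fingers measure 114 mm over their backs; the gripper's body (76 mm by 85 mm) begins 54 mm behind the grasp point. The pads swing forward as they close: fully open they stand 13 mm farther back than shut.
Start: joints at [-1.295, 0.332, -0.065, 1.46, 0.022, 1.35, -0.088], TCP at [183.97, 597.333, 231.338] pointing down, gripper open.
Joint ranges: [-2.6, 2.6], [-0.5, 2.12], [-1.47, 1.34], [0.16, 2.42], [-1.27, 4.41], [0.06, 2.06], [-2.6, 2.6]. Speed limits (rad/s): [2.22, 2.22, 2.79, 2.79, 3.14, 3.14, 3.14].

## Interface

Orientations are given as [roll, pitch, yaw] about the fixed x, y, z axes, in that order (R = Rz(yaw) Ry(pitch) Rx(roll)).
In Python, from workcell import bot gives the robot as it stands.
- The arm moves only by the tool carry_out, never from a script. Its argument "deltas" is a list of rows, each an object of numbers: "dx", "dy", "dz": the shift along the tool's x, y, z in cm; "rx", "ry", "rz": the turn, a rotation vector about the tool's x, y, z in degrees; "jaw": the finger opening in cm, from 0 to 8.54. In form: [{"dx": .., "dy": .., "dz": .., "rx": .., "ry": .., "rz": .., "jaw": ..}, ...]. A call has 1 to 20 rows; each row shifts and turns the commanded pose from where the row before left it, along the tool's axes as they then stand; what a row does not reach is not made up. A row lasts 1/12 s, in which the tool goes at most 41.7 mm and 7.16 degrees, less where a joint would pass 70% of its speed; a pose out of reach is approached as far as the arm can. A call with a gripper value outside its range is refused whole. The fingers move at their own pace and stop on an object; "force" is the grip in N (left out, the last holds). Time passes only in rows, so rows that do not move let the fingers close. It gives the time, the measured TCP pose, the force, the opening and the grip force at its end, in the units of the state.
- bot.read_state(): the state, without advancing time (a new reading comes with each control period).
- bot.snapshot(name): name is "scene" or "top" or "wrist"; returns (picture, depth): 420x560x3 uint8, red, green, blue; 420x560 float32, mm along the optical axis (not along the pixel's ray), 0 where there is no reading.
- bot.get_calibration(name): a dict with "mtx" (3x3 intrinsics, pixels), "cam_to_world" (4x4, takes a point from camera to world coordinates). Camera axes: x right, y up, looking along -z (the intrinsics and any distortion apply to the point x, -y, -z); pixel columns grow to the right and rows downward; lengths in mm; the calibration is good to about 2 mm. The wrist camera is an equidistant fisheye: a pixel r from the principal point sees the ray r / f radians off the axis. A picture is of the moment at which its call begins: read the wrist's pose just before it. get_calibration takes no time and is no camera call; for the wrist camera it gives the pose at the moment of the call.
- bot.finish_job(): hands the job in; it is judged then, once.
The state is a dict: "time": time; "q": joint angles; "dq": joint speeds; "joint_torque": joint torques, N m; "tcp_pos": TCP position; "orientation": TCP orientation; "force": force on the tool from outside, world axes, zero at the start; "torque": the same for the moment, N m; "grip_width": opening from 0.0 (shut) to 1.0 (fully open); "grip_force": force on a finger pad.
Only numpy, scipy, OpenCV 4.12 (cv2) and the standard library are available. Lean on these libraries where they do the work, as an engineer would, in place of code of your own. Each camera call takes 0.05 s, during which the arm holds its last target. There are 200 camera calls.

## Working session

There is one attempt and no reset: what is moved stays moved. The work goes in short steps, Python scripts to look and compute and a tool call to move; the robot and the scene stay as the last step left them, time stands still between calls to the robot, and variables do not carry over. Pictures are saved under pics/ and viewed, at most 14 in all, crops included, and the job is handed in when it is done.

Besides the shell and the picture viewer there is one more tool, called after ">>>" as name(argument=value, ...), one argument or row to a line, values as JSON. carry_out: Moves the arm, as the interface text tells. Its arguments: {"type":"object","properties":{"deltas":{"type":"array"},"force":{"type":"number"}},"required":["deltas"]}

```bash
ls; mkdir -p pics
python3 - <<'E'
from workcell import bot
import cv2,numpy as np
s=bot.read_state();print(s)
for n in("scene","top"):
    p,d=bot.snapshot(n);np.savez(f"{n}0.npz",p=p,d=d);cv2.imwrite(f"pics/{n}0.png",cv2.resize(p[:,:,::-1],(784,588),interpolation=cv2.INTER_CUBIC))
    c=bot.get_calibration(n);print(n,c)
    print((d>0).mean())
print(bot.get_calibration("wrist"))
E
```

```text
pics
{'time': 0.0, 'q': array([-1.29460803,  0.33285601, -0.06468473,  1.46097286,  0.02162856,
        1.3498992 , -0.08848409]), 'dq': array([ 1.16844535e-03,  6.87834005e-05, -4.83864775e-04,  6.39896480e-04,
        7.26752313e-04, -5.97206858e-04, -2.04766975e-04]), 'joint_torque': array([ 6.41243901e-06, -6.25457883e+01,  4.90039308e-02, -3.91600406e+01,
        1.61614880e-02,  1.01360321e-02, -8.28440079e-06]), 'tcp_pos': array([183.88609092, 596.93020334, 230.51075204]), 'orientation': array([-3.14015697e+00,  1.01202036e-04,  2.84283384e+00]), 'force': array([-0.34023945, -0.20867886, -0.44380114]), 'torque': array([ 0.01949421, -0.00558864,  0.00621727]), 'grip_force': 0.0, 'grip_width': 1.0003802886683661}
scene {'mtx': array([[407.73026791,   0.        , 280.93785145],
       [  0.        , 407.73026791, 207.32092038],
       [  0.        ,   0.        ,   1.        ]]), 'cam_to_world': array([[-1.58679691e-01, -5.50818098e-01,  8.19402330e-01,
         1.66845078e+03],
       [ 9.87156223e-01, -1.04085036e-01,  1.21197756e-01,
         1.60770153e+02],
       [ 1.852960
[... 538 characters left out ...]
70260281e-02,  1.21573997e-01,  9.92214371e-01,
         1.25826152e+03],
       [ 0.00000000e+00,  0.00000000e+00,  0.00000000e+00,
         1.00000000e+00]])}
0.9959566326530612
{'mtx': array([[325.1922621 ,   0.        , 279.28733739],
       [  0.        , 325.1922621 , 207.67712764],
       [  0.        ,   0.        ,   1.        ]]), 'cam_to_world': array([[ 2.93616695e-01, -9.15682206e-01, -2.74436395e-01,
         1.15611648e+02],
       [ 9.55923115e-01,  2.81111053e-01,  8.47795578e-02,
         6.18147019e+02],
       [-4.84028611e-04, -2.87232787e-01,  9.57860685e-01,
         3.73153003e+02],
       [ 0.00000000e+00,  0.00000000e+00,  0.00000000e+00,
         1.00000000e+00]])}
```

View pics/top0.png

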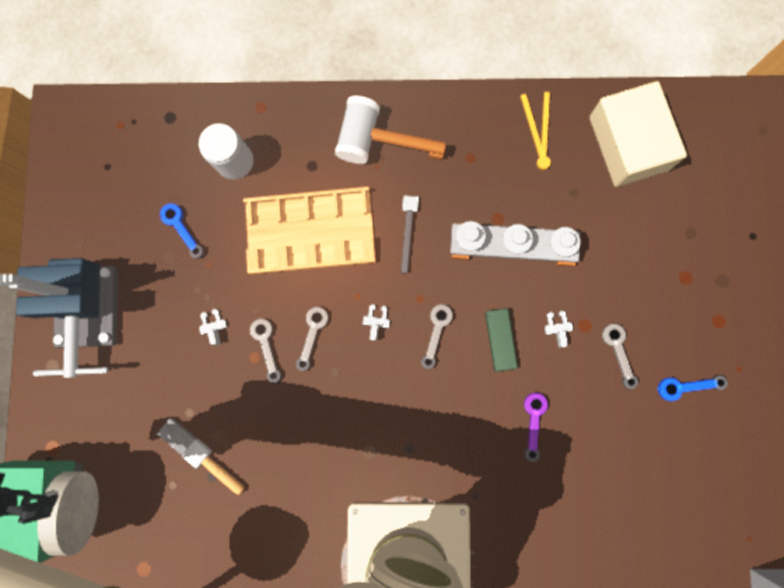

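View pics/scene0.png

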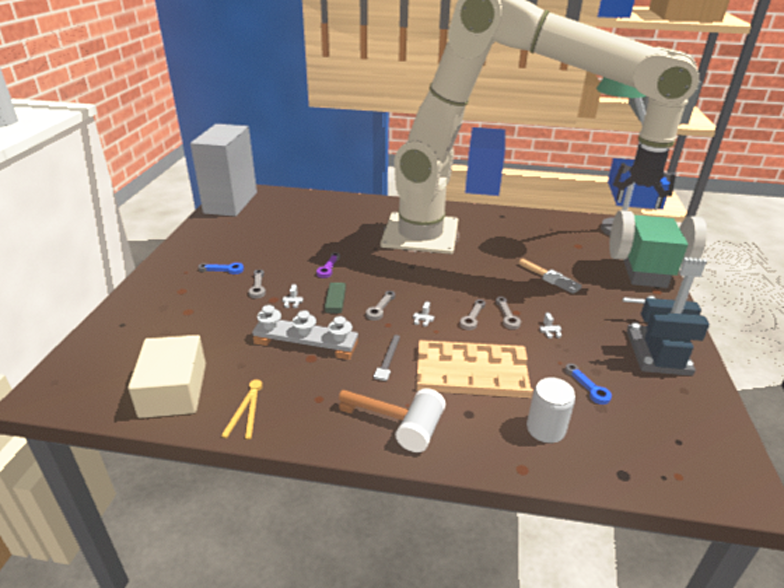

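Top view: grey links have their big eyes at (261,329), (316,318), (441,315) and (614,334). Clips are at (212,326), (376,321) and (559,328), mouths up (+x). The blue links at (171,213) and (671,389) and the purple one at (536,404) are look-alikes, so I leave them alone. The tray is at (310,230) and the pins at (470,235), (518,238) and (567,242).

```bash
cat > h.py <<'E'
import numpy as np,cv2
from workcell import bot
def ray(c,u,v,fish=False):
    K=c["mtx"];a=(u-K[0,2])/K[0,0];b=(v-K[1,2])/K[1,1]
    if fish:
        r=np.hypot(a,b);k=np.tan(r)/r if r>1e-9 else 1.;a*=k;b*=k
    T=c["cam_to_world"];return T[:3,3],T[:3,:3]@np.array([a,-b,-1.])   # scaled: depth*dir
def plane(c,u,v,z,fish=False):
    o,d=ray(c,u,v,fish);return o+d*(z-o[2])/d[2]
def tri(r1,r2):
    (o1,d1),(o2,d2)=r1,r2;A=np.stack([d1,-d2],1);s=np.linalg.lstsq(A,o2-o1,rcond=None)[0]
    p,q=o1+s[0]*d1,o2+s[1]*d2;return (p+q)/2,np.linalg.norm(p-q)
def proj(c,P,fish=False):
    T=c["cam_to_world"];p=T[:3,:3].T@(np.asarray(P)-T[:3,3]);K=c["mtx"];x=np.array([p[0],-p[1]]);z=-p[2]
    r=np.hypot(*x)
    if fish: x=x/r*np.arctan2(r,z)
    else: x=x/z
    return K[0,0]*x+K[:2,2]
def delta(s,pos,yaw):
    """tool-frame shift cm and turn deg to get tool-down pose at pos,yaw"""
    from scipy.spatial.transform import Rotation as R
    R0=R.from_euler("xyz",s["orientation"]);
    w=[R.from_euler("xyz",[np.pi,0,yaw+k]) for k in(0,np.pi)]
    rv=[(R0.inv()*r).as_rotvec(degrees=True) for r in w];rv=min(rv,key=np.linalg.norm)
    return (R0.inv().apply(np.asarray(pos)-s["tcp_pos"])/10).round(3),rv.round(2)
E
python3 - <<'E'
from h import *
c={n:bot.get_calibration(n) for n in("top","scene")}
D={n:np.load(n+"0.npz") for n in c}
for n in c:
    p=D[n]["p"];d=D[n]["d"];hsv=cv2.cvtColor(p,cv2.COLOR_RGB2HSV)
    m=((hsv[...,1]<75)&(hsv[...,2]>95)).astype(np.uint8)
    N,L,S,C=cv2.connectedComponentsWithStats(m)
    print(n)
    for i in range(1,N):
        if 40<S[i,4]<3000:
            v,u=np.nonzero(L==i);P=[]
            for a,b in zip(u,v):
                if d[b,a]>0:
                    o,r=ray(c[n],a,b);P.append(o+r*d[b,a])
            P=np.array(P)
            if len(P)<20 or not(350<P[:,0].mean()<800 and abs(P[:,1].mean())<560): continue
            (e,w,a)=cv2.minAreaRect(P[:,:2].astype(np.float32))
            print(C[i].round(),S[i,4],"mean",P.mean(0).round(),"z10/90",np.percentile(P[:,2],[10,90]).round(),"rect",np.round(e),np.round(w),round(a))
p=D["top"]["p"]
cv2.imwrite("pics/crop1.png",cv2.resize(p[130:290,120:480,::-1],(800,356),interpolation=cv2.INTER_CUBIC))
E
```

```text
top
[161. 108.] 1134 mean [791. 353.  83.] z10/90 [ 17. 112.] rect [819. 379.] [142.  88.] 39
[291. 161.] 353 mean [656.  -0.  12.] z10/90 [ 7. 17.] rect [644.  -4.] [ 34. 162.] 89
[368. 173.] 2177 mean [ 615. -208.   52.] z10/90 [33. 88.] rect [ 625. -215.] [260.  79.] 85
[138. 178.] 66 mean [610. 433.  11.] z10/90 [-1. 17.] rect [621. 447.] [76. 26.] 54
[268. 229.] 288 mean [466.  63.  10.] z10/90 [ 0. 30.] rect [465.  63.] [74. 53.] 14
[311. 237.] 393 mean [442. -56.  13.] z10/90 [ 5. 18.] rect [437. -50.] [ 45. 132.] 69
[222. 239.] 400 mean [438. 191.  13.] z10/90 [ 5. 18.] rect [431. 190.] [ 47. 130.] 80
[151. 233.] 308 mean [455. 390.  11.] z10/90 [ 1. 29.] rect [455. 391.] [75. 55.] 40
[357. 243.] 720 mean [ 427. -180.   22.] z10/90 [18. 26.] rect [ 429. -181.] [121.  43.] 8
[399. 234.] 320 mean [ 452. -296.   10.] z10/90 [-0. 30.] rect [ 453. -297.] [73. 56.] 28
[189. 247.] 405 mean [415. 282.  13.] z10/90 [ 8. 18.] rect [410. 278.] [131.  49.] 23
[443. 252.] 434 mean [ 403. -412.   13.] z10/90 [ 6. 18.] rect [ 397. -412.] [130.  49.] 9
scene
[184. 203.] 169 mean [ 409. -411.
[... 566 characters left out ...]
5.  62.] [123.  56.] 8
[218. 235.] 1490 mean [ 622. -209.   44.] z10/90 [21. 71.] rect [ 570. -228.] [292. 170.] 86
[393. 233.] 195 mean [453. 390.   7.] z10/90 [-2. 24.] rect [433. 394.] [ 57. 125.] 83
[276. 258.] 245 mean [660.  -0.   9.] z10/90 [-1. 14.] rect [636.  -1.] [ 39. 179.] 85
[309. 252.] 55 mean [611. 104.   5.] z10/90 [2. 7.] rect [611. 104.] [43. 24.] 15
[327. 253.] 44 mean [604. 162.   5.] z10/90 [3. 6.] rect [603. 162.] [35. 21.] 10
[360. 257.] 62 mean [606. 274.   5.] z10/90 [3. 8.] rect [609. 273.] [37. 65.] 59
[411. 264.] 61 mean [611. 439.   6.] z10/90 [-3. 15.] rect [624. 445.] [94. 48.] 37
[308. 270.] 54 mean [700. 111.   5.] z10/90 [3. 8.] rect [698. 111.] [22. 42.] 6
```

View pics/crop1.png

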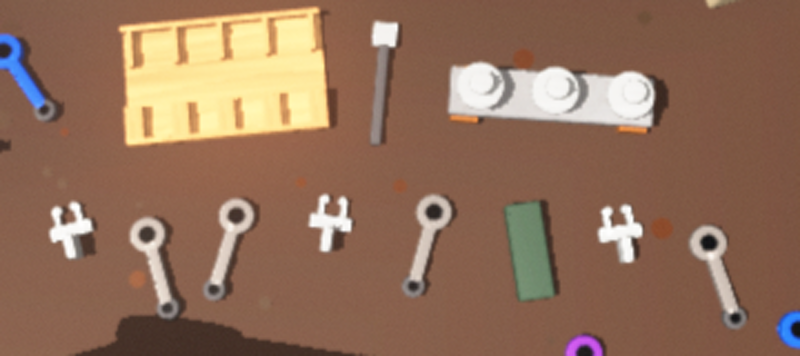

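The crop confirms four grey links (the rest are blue or purple), three clips, and the tray's wide bays at +x. I'll hover over the leftmost clip for a wrist look.

Run:
```python
from h import *
print(delta(bot.read_state(),[440,390,170],np.pi))
```

```text
(array([-30.568, -12.236,   6.078]), array([-7.000e-02, -1.000e-02, -1.712e+01]))
```

>>> carry_out(
  deltas=[
    {"dx":-3.06,"dy":-1.22,"dz":0.61},
    {"dx":-3.06,"dy":-1.22,"dz":0.61},
    {"dx":-3.06,"dy":-1.22,"dz":0.61},
    {"dx":-3.06,"dy":-1.22,"dz":0.61},
    {"dx":-3.06,"dy":-1.22,"dz":0.61},
    {"dx":-3.06,"dy":-1.22,"dz":0.61},
    {"dx":-3.06,"dy":-1.22,"dz":0.61},
    {"dx":-3.06,"dy":-1.22,"dz":0.61},
    {"dx":-3.06,"dy":-1.22,"dz":0.61},
    {"dx":-3.06,"dy":-1.22,"dz":0.61},
    {"rz":-5.7},
    {"rz":-5.7},
    {"rz":-5.7},
    {},
    {},
    {},
  ],
)

```text
schema error: expected keys dx, dy, dz, rx, ry, rz, jaw
```

```bash
cat >> h.py <<'E'
def snapw(name):
    s=bot.read_state();c=bot.get_calibration("wrist");p,d=bot.snapshot("wrist")
    cv2.imwrite(f"pics/{name}.png",p[:,:,::-1]);np.savez(name+".npz",p=p,d=d,K=c["mtx"],T=c["cam_to_world"])
    return s,c,p,d
def loadw(name):
    z=np.load(name+".npz");return dict(mtx=z["K"],cam_to_world=z["T"]),z["p"],z["d"]
E
python3 - <<'E'
from h import *
s,c,p,d=snapw("w1");print(s["tcp_pos"],s["orientation"],s["q"].round(2),s["time"])
E
```

```text
[183.90005533 596.9921619  230.60248828] [-3.14032837e+00  6.88331356e-05  2.84280569e+00] [-1.29  0.33 -0.06  1.46  0.02  1.35 -0.09] 0.1
```

View pics/w1.png

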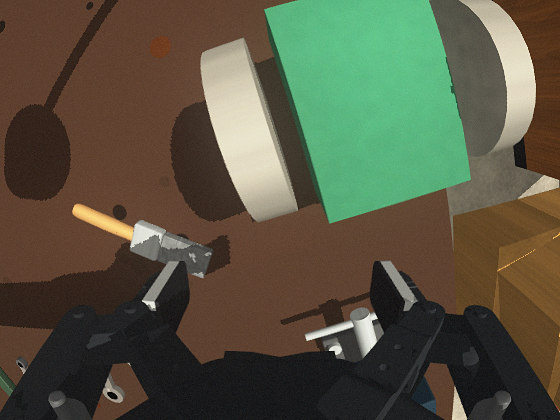

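>>> carry_out(
  deltas=[
    {"dx":-3.06,"dy":-1.22,"dz":0.6,"rx":0,"ry":0,"rz":0,"jaw":4},
    {"dx":-3.06,"dy":-1.22,"dz":0.6,"rx":0,"ry":0,"rz":0,"jaw":4},
    {"dx":-3.06,"dy":-1.22,"dz":0.6,"rx":0,"ry":0,"rz":0,"jaw":4},
    {"dx":-3.06,"dy":-1.22,"dz":0.6,"rx":0,"ry":0,"rz":0,"jaw":4},
    {"dx":-3.06,"dy":-1.22,"dz":0.6,"rx":0,"ry":0,"rz":0,"jaw":4},
    {"dx":-3.06,"dy":-1.22,"dz":0.6,"rx":0,"ry":0,"rz":0,"jaw":4},
    {"dx":-3.06,"dy":-1.22,"dz":0.6,"rx":0,"ry":0,"rz":0,"jaw":4},
    {"dx":-3.06,"dy":-1.22,"dz":0.6,"rx":0,"ry":0,"rz":0,"jaw":4},
    {"dx":-3.06,"dy":-1.22,"dz":0.6,"rx":0,"ry":0,"rz":0,"jaw":4},
    {"dx":-3.06,"dy":-1.22,"dz":0.6,"rx":0,"ry":0,"rz":0,"jaw":4},
  ],
)

```text
time: 0.98
tcp_pos: [441.5, 389.4, 170.9]
orientation: [-3.141, -0.0, 2.843]
force: [0.4, 0.2, 0.3]
grip_width: 0.469
grip_force: 0.0
```

>>> carry_out(
  deltas=[
    {"dx":0,"dy":0,"dz":0,"rx":0,"ry":0,"rz":7.1,"jaw":4},
    {"dx":0,"dy":0,"dz":0,"rx":0,"ry":0,"rz":7.1,"jaw":4},
    {"dx":0,"dy":0,"dz":0,"rx":0,"ry":0,"rz":7.1,"jaw":4},
    {"dx":0,"dy":0,"dz":0,"rx":0,"ry":0,"rz":7.1,"jaw":4},
    {"dx":0,"dy":0,"dz":0,"rx":0,"ry":0,"rz":7.1,"jaw":4},
    {"dx":0,"dy":0,"dz":0,"rx":0,"ry":0,"rz":7.1,"jaw":4},
    {"dx":0,"dy":0,"dz":0,"rx":0,"ry":0,"rz":7.1,"jaw":4},
    {"dx":0,"dy":0,"dz":0,"rx":0,"ry":0,"rz":7.1,"jaw":4},
    {"dx":0,"dy":0,"dz":0,"rx":0,"ry":0,"rz":7.1,"jaw":4},
    {"dx":0,"dy":0,"dz":0,"rx":0,"ry":0,"rz":7.1,"jaw":4},
    {"dx":0,"dy":0,"dz":0,"rx":0,"ry":0,"rz":7.1,"jaw":4},
    {"dx":0,"dy":0,"dz":0,"rx":0,"ry":0,"rz":7.1,"jaw":4},
  ],
)

```text
time: 1.98
tcp_pos: [440.4, 390.6, 171.1]
orientation: [-3.141, 0.0, 1.35]
force: [-0.0, -0.3, -0.0]
grip_width: 0.468
grip_force: 0.0
```

>>> carry_out(
  deltas=[
    {"dx":0,"dy":0,"dz":0,"rx":0,"ry":0,"rz":7.1,"jaw":4},
    {"dx":0,"dy":0,"dz":0,"rx":0,"ry":0,"rz":7.1,"jaw":4},
    {"dx":0,"dy":0,"dz":0,"rx":0,"ry":0,"rz":7.1,"jaw":4},
    {"dx":0,"dy":0,"dz":0,"rx":0,"ry":0,"rz":7.1,"jaw":4},
    {"dx":0,"dy":0,"dz":0,"rx":0,"ry":0,"rz":7.1,"jaw":4},
    {"dx":0,"dy":0,"dz":0,"rx":0,"ry":0,"rz":7.1,"jaw":4},
    {"dx":0,"dy":0,"dz":0,"rx":0,"ry":0,"rz":7.1,"jaw":4},
    {"dx":0,"dy":0,"dz":0,"rx":0,"ry":0,"rz":7.1,"jaw":4},
    {"dx":0,"dy":0,"dz":0,"rx":0,"ry":0,"rz":7.1,"jaw":4},
    {"dx":0,"dy":0,"dz":0,"rx":0,"ry":0,"rz":7.1,"jaw":4},
    {"dx":0,"dy":0,"dz":0,"rx":0,"ry":0,"rz":6.7,"jaw":4},
    {"dx":0,"dy":0,"dz":0,"rx":0,"ry":0,"rz":0,"jaw":4},
    {"dx":0,"dy":0,"dz":0,"rx":0,"ry":0,"rz":0,"jaw":4},
    {"dx":0,"dy":0,"dz":0,"rx":0,"ry":0,"rz":0,"jaw":4},
  ],
)

```text
time: 3.15
tcp_pos: [440.4, 390.7, 171.2]
orientation: [3.141, 0.0, 0.004]
force: [0.7, -0.4, 0.5]
grip_width: 0.468
grip_force: 0.0
```

Run:
```python
from h import *
s,c,p,d=snapw("w2");print(s["tcp_pos"],s["orientation"],s["q"].round(2),s["time"],s["grip_width"])
```

```text
[440.41435086 390.66553007 171.21867801] [3.14149566e+00 8.23116773e-05 3.75894652e-03] [-1.21  0.31  0.5   1.66 -0.16  1.21 -2.25] 3.15 0.46782837035926156
```

View pics/w2.png

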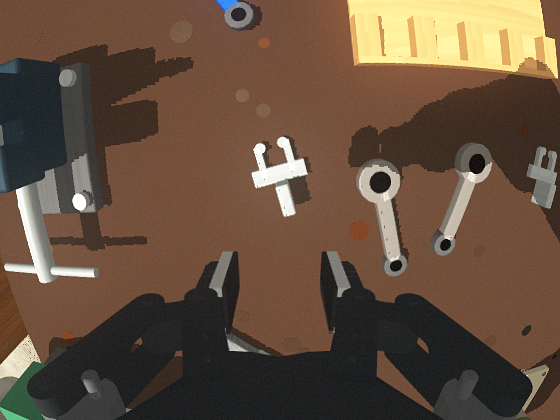

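Wrist view: the clip is centred at (279,175), its lips at (260,149) and (284,142) and its lug end at (290,214). Links are at (380,180)–(396,265) and (473,162)–(444,244).

```bash
cat >> h.py <<'E'
def cloud(c,d):
    K=c["mtx"];v,u=np.indices(d.shape);a=(u-K[0,2])/K[0,0];b=(v-K[1,2])/K[1,1];r=np.hypot(a,b)+1e-9;k=np.tan(np.minimum(r,1.2))/r
    D=np.stack([a*k,-b*k,-np.ones_like(a)],-1)*d[...,None];T=c["cam_to_world"];P=D@T[:3,:3].T+T[:3,3];P[(d<=0)|(r>1.1)]=np.nan;return P
def parts(c,p,d,zoff=0.):
    """clips and grey links seen by the wrist camera, from height blobs of low saturation"""
    P=cloud(c,d);z=P[...,2]-zoff;hsv=cv2.cvtColor(p,cv2.COLOR_RGB2HSV)
    m=((z>4)&(z<36)).astype(np.uint8);N,L,S,C=cv2.connectedComponentsWithStats(m,connectivity=4);out=[]
    for i in range(1,N):
        if not 300<S[i,4]<12000: continue
        M=L==i;Q=P[M];zt=Q[:,2]-zoff;hi=np.percentile(zt,98);sat=np.median(hsv[...,1][M])
        ext=np.sort(cv2.minAreaRect(Q[:,:2].astype(np.float32))[1])
        if 25<hi<35 and 45<ext[0]<60 and 62<ext[1]<88:
            lug=Q[zt>hi-3,:2].mean(0);pl=Q[(zt>5.5)&(zt<10.5),:2];pm=pl.mean(0)
            a=np.arctan2(*(pm-lug)[::-1]);e=np.array([np.cos(a),np.sin(a)])
            out.append(("clip",C[i].round(),"org",(lug+40*e).round(1),"lug",lug.round(1),"yaw",round(a,3),"top",hi.round(1),"plate",np.median(Q[(zt>5.5)&(zt<10.5),2]).round(1),"ext",ext.round(),"sat",sat))
        elif 10<hi<22 and ext[1]>105 and ext[1]<145 and ext[0]<60:
            T=Q[zt>hi-4,:2];m0=T.mean(0);w,V=np.linalg.eigh(np.cov((T-m0).T));e=V[:,1];t=(T-m0)@e
            wid=[np.ptp(((T-m0)@V[:,0])[s]) for s in(t>t.max()-35,t<t.min()+35)]
            if wid[1]>wid[0]: e=-e;t=-t
            n=np.array([-e[1],e[0]]);s=(T-m0)@n;b=s[t>t.max()-44];off0=(b.max()+b.min())/2
            b=s[t<t.min()+28];off1=(b.max()+b.min())/2
            big=m0+e*(t.max()-22)+n*off0;sm=m0+e*(t.min()+14)+n*off1;f=big-sm;a=np.arctan2(f[1],f[0])
            out.append(("link",C[i].round(),"big",big.round(1),"small",sm.round(1),"sep",np.hypot(*f).round(1),"yaw",round(a,3),"top",hi.round(1),"grip",(big-45.5*f/np.hypot(*f)).round(1),"sat",sat))
    return out
E
python3 - <<'E'
from h import *
c,p,d=loadw("w2")
for o in parts(c,p,d):print(*o)
P=cloud(c,d);z=P[...,2]
print("bench z",np.nanmedian(z[90:130,200:340]),(d>0).mean())
E
```

```text
clip [279. 174.] org [475.9 395.6] lug [437.5 384.6] yaw 0.28 top 30.7 plate 7.8 ext [52. 70.] sat 5.0
link [462. 193.] big [475.2 182. ] small [384.6 208. ] sep 94.3 yaw -0.279 top 15.1 grip [431.5 194.5] sat 34.0
clip [544. 179.] org [485.8  64.8] lug [446.   68.6] yaw -0.094 top 30.3 plate 7.7 ext [52. 71.] sat 13.0
link [384. 208.] big [451.9 292.7] small [362.  264.9] sep 94.1 yaw 0.299 top 15.3 grip [408.4 279.2] sat 34.0
link [535. 382.] big [105.4 -83.5] small [   8.8 -107.9] sep 99.6 yaw 0.247 top 12.7 grip [ 61.3 -94.6] sat 67.0
bench z -0.011726071173029595 0.9961352040816327
```

Run:
```python
from h import *
print(delta(bot.read_state(),[437.5,384.6,5],0.28))
```

```text
(array([-0.295,  0.603, 16.625]), array([  0.  ,   0.  , -15.87]))
```

>>> carry_out(
  deltas=[
    {"dx":-0.29,"dy":0.6,"dz":2,"rx":0,"ry":0,"rz":0,"jaw":4},
    {"dx":0,"dy":0,"dz":2,"rx":0,"ry":0,"rz":-5.3,"jaw":4},
    {"dx":0,"dy":0,"dz":2,"rx":0,"ry":0,"rz":-5.3,"jaw":4},
    {"dx":0,"dy":0,"dz":2,"rx":0,"ry":0,"rz":-5.3,"jaw":4},
    {"dx":0,"dy":0,"dz":2,"rx":0,"ry":0,"rz":0,"jaw":4},
    {"dx":0,"dy":0,"dz":2,"rx":0,"ry":0,"rz":0,"jaw":4},
    {"dx":0,"dy":0,"dz":2,"rx":0,"ry":0,"rz":0,"jaw":4},
    {"dx":0,"dy":0,"dz":1.3,"rx":0,"ry":0,"rz":0,"jaw":4},
    {"dx":0,"dy":0,"dz":0.8,"rx":0,"ry":0,"rz":0,"jaw":4},
    {"dx":0,"dy":0,"dz":0.5,"rx":0,"ry":0,"rz":0,"jaw":4},
    {"dx":0,"dy":0,"dz":0,"rx":0,"ry":0,"rz":0,"jaw":4},
    {"dx":0,"dy":0,"dz":0,"rx":0,"ry":0,"rz":0,"jaw":1},
    {"dx":0,"dy":0,"dz":0,"rx":0,"ry":0,"rz":0,"jaw":0.3},
    {"dx":0,"dy":0,"dz":0,"rx":0,"ry":0,"rz":0,"jaw":0.3},
    {"dx":0,"dy":0,"dz":0,"rx":0,"ry":0,"rz":0,"jaw":0.3},
    {"dx":0,"dy":0,"dz":0,"rx":0,"ry":0,"rz":0,"jaw":0.3},
    {"dx":0,"dy":0,"dz":0,"rx":0,"ry":0,"rz":0,"jaw":0.3},
  ],
  force=70,
)

```text
time: 4.62
tcp_pos: [438.1, 385.3, 6.5]
orientation: [-3.14, -0.002, 0.277]
force: [-0.7, -1.4, 7.0]
grip_width: 0.126
grip_force: 69.4
```

Run:
```python
from h import *
s=bot.read_state();print(s["tcp_pos"],s["orientation"],s["grip_force"],s["grip_width"]*85.4, s["force"])
# pins from top depth: heads z>82
c=bot.get_calibration("top");D=np.load("top0.npz");d=D["d"]
K=c["mtx"];v,u=np.indices(d.shape);P=np.stack([(u-K[0,2])/K[0,0],-(v-K[1,2])/K[1,1],-np.ones(d.shape)],-1)*d[...,None]@c["cam_to_world"][:3,:3].T+c["cam_to_world"][:3,3]
m=((P[...,2]>80)&(P[...,2]<98)&(np.abs(P[...,1]+208)<140)&(np.abs(P[...,0]-620)<60)).astype(np.uint8)
N,L,S,C=cv2.connectedComponentsWithStats(m)
for i in range(1,N):
    if S[i,4]>15:print(S[i,4],P[L==i].mean(0).round(1))
```

```text
[438.13529126 385.32123114   6.5058489 ] [-3.14034548e+00 -1.50500902e-03  2.77305417e-01] 69.38180208206177 10.764830645564196 [-0.70295533 -1.36304278  6.96983809]
86 [ 623.3 -121.    89.3]
88 [ 616.7 -210.1   89.4]
91 [ 610.5 -299.3   90.2]
```

Run:
```python
from h import *
print(delta(bot.read_state(),[534.3,-114.8,107],-0.07))
```

```text
(array([ -4.427,  50.722, -10.119]), array([-0.09, -0.07, 19.9 ]))
```

>>> carry_out(
  deltas=[
    {"dx":0,"dy":0,"dz":-2,"rx":0,"ry":0,"rz":0,"jaw":0.3},
    {"dx":0,"dy":0,"dz":-2.7,"rx":0,"ry":0,"rz":0,"jaw":0.3},
    {"dx":0,"dy":0,"dz":-2.7,"rx":0,"ry":0,"rz":0,"jaw":0.3},
    {"dx":0,"dy":0,"dz":-2.7,"rx":0,"ry":0,"rz":0,"jaw":0.3},
    {"dx":-0.34,"dy":3.9,"dz":0,"rx":0,"ry":0,"rz":0,"jaw":0.3},
    {"dx":-0.34,"dy":3.9,"dz":0,"rx":0,"ry":0,"rz":0,"jaw":0.3},
    {"dx":-0.34,"dy":3.9,"dz":0,"rx":0,"ry":0,"rz":0,"jaw":0.3},
    {"dx":-0.34,"dy":3.9,"dz":0,"rx":0,"ry":0,"rz":0,"jaw":0.3},
    {"dx":-0.34,"dy":3.9,"dz":0,"rx":0,"ry":0,"rz":0,"jaw":0.3},
    {"dx":-0.34,"dy":3.9,"dz":0,"rx":0,"ry":0,"rz":0,"jaw":0.3},
    {"dx":-0.34,"dy":3.9,"dz":0,"rx":0,"ry":0,"rz":0,"jaw":0.3},
    {"dx":-0.34,"dy":3.9,"dz":0,"rx":0,"ry":0,"rz":0,"jaw":0.3},
    {"dx":-0.34,"dy":3.9,"dz":0,"rx":0,"ry":0,"rz":0,"jaw":0.3},
    {"dx":-0.34,"dy":3.9,"dz":0,"rx":0,"ry":0,"rz":0,"jaw":0.3},
    {"dx":-0.34,"dy":3.9,"dz":0,"rx":0,"ry":0,"rz":0,"jaw":0.3},
    {"dx":-0.34,"dy":3.9,"dz":0,"rx":0,"ry":0,"rz":0,"jaw":0.3},
    {"dx":-0.34,"dy":3.9,"dz":0,"rx":0,"ry":0,"rz":0,"jaw":0.3},
  ],
)

```text
time: 6.03
tcp_pos: [533.9, -116.8, 106.7]
orientation: [-3.141, -0.001, 0.278]
force: [1.7, 0.4, -0.2]
grip_width: 0.129
grip_force: 68.5
```

>>> carry_out(
  deltas=[
    {"dx":0,"dy":0,"dz":0,"rx":0,"ry":0,"rz":5,"jaw":0.3},
    {"dx":0,"dy":0,"dz":0,"rx":0,"ry":0,"rz":5,"jaw":0.3},
    {"dx":0,"dy":0,"dz":0,"rx":0,"ry":0,"rz":5,"jaw":0.3},
    {"dx":0,"dy":0,"dz":0,"rx":0,"ry":0,"rz":5,"jaw":0.3},
    {"dx":0,"dy":0,"dz":0,"rx":0,"ry":0,"rz":0,"jaw":0.3},
    {"dx":0,"dy":0,"dz":0,"rx":0,"ry":0,"rz":0,"jaw":0.3},
    {"dx":0,"dy":0,"dz":0,"rx":0,"ry":0,"rz":0,"jaw":0.3},
  ],
)

```text
time: 6.62
tcp_pos: [533.8, -114.9, 106.4]
orientation: [-3.141, -0.0, -0.069]
force: [0.1, 0.5, -1.9]
grip_width: 0.126
grip_force: 68.6
```

Run:
```python
from h import *
s,c,p,d=snapw("w3");print(s["tcp_pos"],s["orientation"],s["q"].round(2),s["time"],s["grip_width"],s["force"])
```

```text
[ 533.820876   -114.90485441  106.38427591] [-3.14132758e+00 -1.43717336e-04 -6.87263311e-02] [-0.54  0.33  0.79  1.85 -0.27  1.06 -1.28] 6.6167 0.1263951464615675 [ 0.12397774  0.46424053 -1.8864104 ]
```

View pics/w3.png

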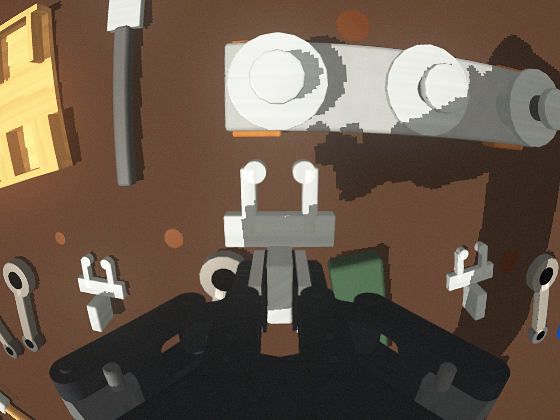

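The clip is held square: lips at (254,172) and (304,172), with pin 1's head at (277,78).

```bash
cat >> h.py <<'E'
def pins(c,d):
    P=cloud(c,d);m=((np.abs(P[...,2]-89)<3)&(P[...,0]>590)).astype(np.uint8);N,L,S,C=cv2.connectedComponentsWithStats(m)
    for i in range(1,N):
        if S[i,4]>150:
            (x,r)=cv2.minEnclosingCircle(P[L==i][:,:2].astype(np.float32));print("pin",C[i].round(),np.round(x,1),"r",round(r,1),"z",np.median(P[L==i][:,2]).round(1))
def held(s,c,d,box):
    """lips' midpoint of the held clip in tool-ish frame (along e, across n) and plate top height"""
    P=cloud(c,d);y=s["orientation"][2];e=np.array([np.cos(y),np.sin(y)]);n=np.array([-e[1],e[0]])
    u0,v0,u1,v1=box;Q=P[v0:v1,u0:u1].reshape(-1,3);Q=Q[np.isfinite(Q[:,0])]
    t=(Q[:,:2]-s["tcp_pos"][:2])@e;w=(Q[:,:2]-s["tcp_pos"][:2])@n
    k=(t>13)&(t<65)&(abs(w)<32)&(Q[:,2]>s["tcp_pos"][2]-12)
    ztop=np.median(Q[k,2]);k&=abs(Q[:,2]-ztop)<3
    k2=k&(t>16)&(t<29);print("plate top rel tcp",(ztop-s["tcp_pos"][2]).round(1),"t range",np.percentile(t[k],[.5,99.5]).round(1),"plate w",np.percentile(w[k2],[1,99]).round(1),"front w",[np.percentile(w[k&(t>40)],q).round(1) for q in(1,99)])
E
python3 - <<'E'
from h import *
s=bot.read_state();c,p,d=loadw("w3");pins(c,d);held(s,c,d,(210,150,345,260))
E
```

```text
pin [277.  76.] [ 626.8 -120.3] r 14.0 z 88.9
pin [445.  88.] [ 620.4 -209.8] r 14.2 z 88.8
pin [552. 108.] [ 614.1 -298. ] r 13.8 z 88.6
plate top rel tcp 1.3 t range [13.2 53.2] plate w [-25.4  25.2] front w [np.float64(-17.3), np.float64(16.9)]
```

>>> carry_out(
  deltas=[
    {"dx":0,"dy":-0.09,"dz":1.5,"rx":0,"ry":0,"rz":0,"jaw":0.3},
    {"dx":0,"dy":0,"dz":1,"rx":0,"ry":0,"rz":0,"jaw":0.3},
    {"dx":0,"dy":0,"dz":0.42,"rx":0,"ry":0,"rz":0,"jaw":0.3},
    {"dx":1,"dy":0,"dz":0,"rx":0,"ry":0,"rz":0,"jaw":0.3},
    {"dx":1,"dy":0,"dz":0,"rx":0,"ry":0,"rz":0,"jaw":0.3},
    {"dx":1,"dy":0,"dz":0,"rx":0,"ry":0,"rz":0,"jaw":0.3},
    {"dx":0,"dy":0,"dz":0,"rx":0,"ry":0,"rz":0,"jaw":0.3},
    {"dx":0,"dy":0,"dz":0,"rx":0,"ry":0,"rz":0,"jaw":0.3},
    {"dx":0,"dy":0,"dz":0,"rx":0,"ry":0,"rz":0,"jaw":0.3},
  ],
)

```text
time: 7.42
tcp_pos: [563.2, -116.6, 76.9]
orientation: [3.142, 0.001, -0.072]
force: [-0.5, -0.9, -1.5]
grip_width: 0.127
grip_force: 68.6
```

Run:
```python
from h import *
s,c,p,d=snapw("w4");print(s["tcp_pos"],s["orientation"],s["force"]);pins(c,d);held(s,c,d,(200,100,345,260))
```

```text
[ 563.16554346 -116.578196     76.90313898] [ 3.14157647e+00  6.97849437e-04 -7.21064346e-02] [-0.45125339 -0.92481567 -1.45518801]
pin [277. 140.] [ 626.8 -120.4] r 14.0 z 88.9
pin [471. 147.] [ 621.1 -209.9] r 14.4 z 88.8
plate top rel tcp 1.1 t range [13.2 52.5] plate w [-25.4  25.2] front w [np.float64(-17.6), np.float64(17.1)]
```

View pics/w4.png

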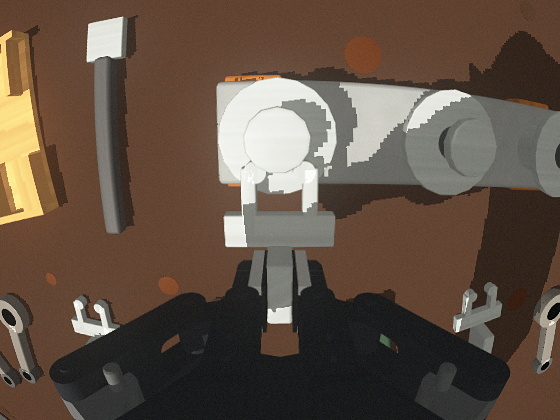

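Aligned, with the pin head at (277,140) and lips at the groove; now I push.

>>> carry_out(
  deltas=[
    {"dx":0.3,"dy":-0.08,"dz":0,"rx":0,"ry":0,"rz":0,"jaw":0.3},
    {"dx":0.3,"dy":0,"dz":0,"rx":0,"ry":0,"rz":0,"jaw":0.3},
    {"dx":0.3,"dy":0,"dz":0,"rx":0,"ry":0,"rz":0,"jaw":0.3},
    {"dx":0.3,"dy":0,"dz":0,"rx":0,"ry":0,"rz":0,"jaw":0.3},
    {"dx":0.3,"dy":0,"dz":0,"rx":0,"ry":0,"rz":0,"jaw":0.3},
    {"dx":0.3,"dy":0,"dz":0,"rx":0,"ry":0,"rz":0,"jaw":0.3},
    {"dx":0,"dy":0,"dz":0,"rx":0,"ry":0,"rz":0,"jaw":0.3},
  ],
)

```text
time: 8.05
tcp_pos: [580.6, -116.8, 76.1]
orientation: [-3.141, 0.003, -0.072]
force: [-4.4, 0.5, -1.9]
grip_width: 0.124
grip_force: 68.3
```

>>> carry_out(
  deltas=[
    {"dx":0.2,"dy":0,"dz":0,"rx":0,"ry":0,"rz":0,"jaw":0.3},
    {"dx":0.2,"dy":0,"dz":0,"rx":0,"ry":0,"rz":0,"jaw":0.3},
    {"dx":0.2,"dy":0,"dz":0,"rx":0,"ry":0,"rz":0,"jaw":0.3},
    {"dx":0.2,"dy":0,"dz":0,"rx":0,"ry":0,"rz":0,"jaw":0.3},
    {"dx":0,"dy":0,"dz":0,"rx":0,"ry":0,"rz":0,"jaw":0.3},
    {"dx":0,"dy":0,"dz":0,"rx":0,"ry":0,"rz":0,"jaw":0.3},
  ],
)

```text
time: 8.55
tcp_pos: [589.4, -117.3, 77.1]
orientation: [-3.141, 0.001, -0.072]
force: [-4.1, 0.1, 0.9]
grip_width: 0.124
grip_force: 69.1
```

Run:
```python
from h import *
s,c,p,d=snapw("w5");print(s["tcp_pos"],s["orientation"],s["force"]);pins(c,d);held(s,c,d,(200,60,345,260))
```

```text
[ 589.39143144 -117.33863934   77.11022688] [-3.14114835e+00  1.28749235e-03 -7.19245007e-02] [-4.05215061  0.09999086  0.8919552 ]
pin [280. 201.] [ 626.9 -120.6] r 14.0 z 88.8
pin [467. 202.] [ 620.7 -209.9] r 14.2 z 88.7
pin [273. 258.] [ 600.1 -114.9] r 15.7 z 89.1
plate top rel tcp 1.1 t range [13.2 53.3] plate w [-25.6  25.4] front w [np.float64(-17.6), np.float64(17.1)]
```

>>> carry_out(
  deltas=[
    {"dx":0.1,"dy":0,"dz":0,"rx":0,"ry":0,"rz":0,"jaw":0.3},
    {"dx":0.1,"dy":0,"dz":0,"rx":0,"ry":0,"rz":0,"jaw":0.3},
    {"dx":0,"dy":0,"dz":0,"rx":0,"ry":0,"rz":0,"jaw":0.3},
    {"dx":0,"dy":0,"dz":0,"rx":0,"ry":0,"rz":0,"jaw":0.3},
  ],
)

```text
time: 8.93
tcp_pos: [589.6, -117.4, 76.9]
orientation: [-3.14, 0.005, -0.072]
force: [-13.8, 2.9, 8.5]
grip_width: 0.126
grip_force: 70.0
```

Run:
```python
from h import *
s,c,p,d=snapw("w6");print(s["tcp_pos"],s["orientation"],s["force"]);held(s,c,d,(200,60,345,260))
cv2.imwrite("pics/w6c.png",cv2.resize(p[120:330,180:380,::-1],(570,600)))
```

```text
[ 589.64422842 -117.37754888   76.90946094] [-3.14032696  0.00498251 -0.07229337] [-13.78318821   2.90575773   8.47762429]
plate top rel tcp 1.1 t range [13.2 53.2] plate w [-25.6  25.3] front w [np.float64(-17.7), np.float64(17.1)]
```

View pics/w6c.png

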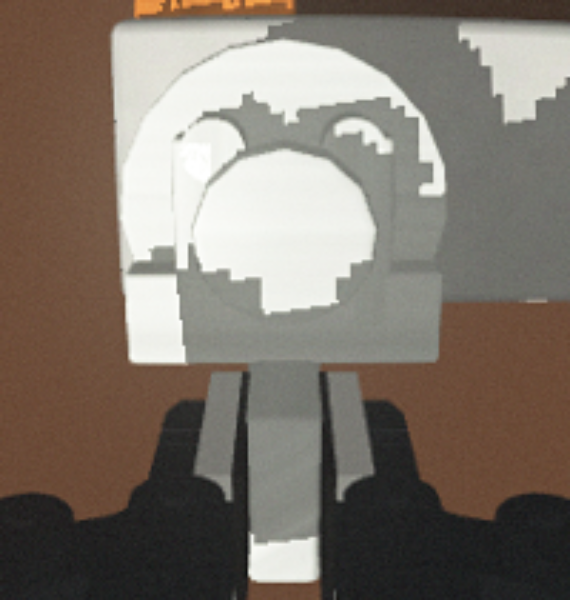

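The clip stopped hard against the shaft at 14 N with both lips past the pin, so it is home. I release it and go to the middle clip.

>>> carry_out(
  deltas=[
    {"dx":-0.15,"dy":0,"dz":0.15,"rx":0,"ry":0,"rz":0,"jaw":0.3},
    {"dx":0,"dy":0,"dz":0.05,"rx":0,"ry":0,"rz":0,"jaw":2.5},
    {"dx":0,"dy":0,"dz":0,"rx":0,"ry":0,"rz":0,"jaw":4},
    {"dx":0,"dy":0,"dz":0,"rx":0,"ry":0,"rz":0,"jaw":4},
    {"dx":0,"dy":0,"dz":0,"rx":0,"ry":0,"rz":0,"jaw":4},
    {"dx":0,"dy":0,"dz":-1.5,"rx":0,"ry":0,"rz":0,"jaw":4},
    {"dx":0,"dy":0,"dz":-2,"rx":0,"ry":0,"rz":0,"jaw":4},
    {"dx":0,"dy":0,"dz":-2,"rx":0,"ry":0,"rz":0,"jaw":4},
    {"dx":0,"dy":0,"dz":-2,"rx":0,"ry":0,"rz":0,"jaw":4},
    {"dx":-2.8,"dy":-2.8,"dz":0,"rx":0,"ry":0,"rz":0,"jaw":4},
    {"dx":-2.8,"dy":-2.8,"dz":0,"rx":0,"ry":0,"rz":0,"jaw":4},
    {"dx":-2.8,"dy":-2.8,"dz":0,"rx":0,"ry":0,"rz":0,"jaw":4},
    {"dx":-2.8,"dy":-2.8,"dz":0,"rx":0,"ry":0,"rz":0,"jaw":4},
    {"dx":-2.8,"dy":-2.8,"dz":0,"rx":0,"ry":0,"rz":0,"jaw":4},
    {"dx":-2.8,"dy":-2.8,"dz":0,"rx":0,"ry":0,"rz":0,"jaw":4},
    {"dx":0,"dy":0,"dz":0,"rx":0,"ry":0,"rz":0,"jaw":4},
    {"dx":0,"dy":0,"dz":0,"rx":0,"ry":0,"rz":0,"jaw":4},
    {"dx":0,"dy":0,"dz":0,"rx":0,"ry":0,"rz":0,"jaw":4},
  ],
)

```text
time: 10.48
tcp_pos: [435.4, 62.0, 150.6]
orientation: [-3.141, -0.001, -0.072]
force: [-0.2, 0.3, 0.5]
grip_width: 0.47
grip_force: 0.0
```

Run:
```python
from h import *
s,c,p,d=snapw("w7");print(s["tcp_pos"],s["orientation"],s["time"])
for o in parts(c,p,d):print(*o)
P=cloud(c,d);pins(c,d)
for o in parts(c,p,d):
    if o[0]=="clip": 
        a=o[7];print(delta(s,[*o[5],5],a))
# seated clip top and lug height near pin1
for z0,nm in((76,"plate"),(98,"lug")):
    m=(abs(P[...,2]-z0)<3)&(abs(P[...,1]+120)<45)&(P[...,0]>540)&(P[...,0]<660);print(nm,m.sum(),np.median(P[m],0).round(1))
```

```text
[435.43734884  62.04539821 150.56749761] [-3.14064208e+00 -1.16773041e-03 -7.18383322e-02] 10.4833
link [403. 177.] big [478.5 -65. ] small [388.9 -39. ] sep 93.3 yaw -0.282 top 15.4 grip [434.8 -52.3] sat 35.0
clip [275. 163.] org [485.7  61.2] lug [446.1  66.7] yaw -0.137 top 30.7 plate 7.9 ext [52. 70.] sat 5.0
link [146. 196.] big [474.4 181. ] small [384.9 206.8] sep 93.2 yaw -0.28 top 15.5 grip [430.7 193.6] sat 25.0
link [ 78. 228.] big [450.8 292. ] small [361.7 264. ] sep 93.4 yaw 0.305 top 15.5 grip [407.4 278.4] sat 32.0
link [519. 302.] big [ 306.3 -245.7] small [ 213.5 -236.7] sep 93.2 yaw -0.097 top 14.8 grip [ 261.1 -241.3] sat 172.0
(array([ 1.013, -0.527, 14.558]), array([-0.06, -0.07,  3.73]))
plate 171 [ 585.2 -111.7   75.8]
lug 378 [ 584.3 -115.9   97.5]
```

Clip 1 is seated: plate top at 76 and lug top at 98, so its underside is at 68. Now I grasp clip 2.

>>> carry_out(
  deltas=[
    {"dx":1.01,"dy":-0.53,"dz":2,"rx":0,"ry":0,"rz":0,"jaw":4},
    {"dx":0,"dy":0,"dz":2.5,"rx":0,"ry":0,"rz":3.7,"jaw":4},
    {"dx":0,"dy":0,"dz":2.5,"rx":0,"ry":0,"rz":0,"jaw":4},
    {"dx":0,"dy":0,"dz":2.5,"rx":0,"ry":0,"rz":0,"jaw":4},
    {"dx":0,"dy":0,"dz":2,"rx":0,"ry":0,"rz":0,"jaw":4},
    {"dx":0,"dy":0,"dz":1.5,"rx":0,"ry":0,"rz":0,"jaw":4},
    {"dx":0,"dy":0,"dz":1,"rx":0,"ry":0,"rz":0,"jaw":4},
    {"dx":0,"dy":0,"dz":0.5,"rx":0,"ry":0,"rz":0,"jaw":4},
    {"dx":0,"dy":0,"dz":0,"rx":0,"ry":0,"rz":0,"jaw":4},
    {"dx":0,"dy":0,"dz":0,"rx":0,"ry":0,"rz":0,"jaw":1},
    {"dx":0,"dy":0,"dz":0,"rx":0,"ry":0,"rz":0,"jaw":0.3},
    {"dx":0,"dy":0,"dz":0,"rx":0,"ry":0,"rz":0,"jaw":0.3},
    {"dx":0,"dy":0,"dz":0,"rx":0,"ry":0,"rz":0,"jaw":0.3},
    {"dx":0,"dy":0,"dz":0,"rx":0,"ry":0,"rz":0,"jaw":0.3},
    {"dx":0,"dy":0,"dz":0,"rx":0,"ry":0,"rz":0,"jaw":0.3},
  ],
)

```text
time: 11.78
tcp_pos: [446.1, 66.9, 6.1]
orientation: [-3.14, -0.001, -0.137]
force: [-1.4, -1.2, 5.8]
grip_width: 0.125
grip_force: 68.9
```

Run:
```python
from h import *
s=bot.read_state();print(s["tcp_pos"],s["orientation"],s["force"])
e=np.array([np.cos(.072),-np.sin(.072)]);t=np.array([620.6,-209.9])-88*e
print(t,delta(s,[*t,107],-0.072))
```

```text
[446.05324554  66.88443941   6.110097  ] [-3.14035191e+00 -1.43079193e-03 -1.36600281e-01] [-1.3803434  -1.22140461  5.79862794]
[ 532.82799748 -203.56947289] (array([ 12.294,  25.599, -10.103]), array([-0.07, -0.08, -3.7 ]))
```

>>> carry_out(
  deltas=[
    {"dx":0,"dy":0,"dz":-2.1,"rx":0,"ry":0,"rz":0,"jaw":0.3},
    {"dx":0,"dy":0,"dz":-4,"rx":0,"ry":0,"rz":0,"jaw":0.3},
    {"dx":0,"dy":0,"dz":-4,"rx":0,"ry":0,"rz":-3.7,"jaw":0.3},
    {"dx":0,"dy":3.8,"dz":0,"rx":0,"ry":0,"rz":0,"jaw":0.3},
    {"dx":0.3,"dy":3.8,"dz":0,"rx":0,"ry":0,"rz":0,"jaw":0.3},
    {"dx":0.35,"dy":3.8,"dz":0,"rx":0,"ry":0,"rz":0,"jaw":0.3},
    {"dx":1.9,"dy":3.8,"dz":0,"rx":0,"ry":0,"rz":0,"jaw":0.3},
    {"dx":2.1,"dy":3.8,"dz":0,"rx":0,"ry":0,"rz":0,"jaw":0.3},
    {"dx":3,"dy":3.8,"dz":0,"rx":0,"ry":0,"rz":0,"jaw":0.3},
    {"dx":3,"dy":2,"dz":0,"rx":0,"ry":0,"rz":0,"jaw":0.3},
    {"dx":0,"dy":0,"dz":0,"rx":0,"ry":0,"rz":0,"jaw":0.3},
    {"dx":0,"dy":0,"dz":0,"rx":0,"ry":0,"rz":0,"jaw":0.3},
    {"dx":0,"dy":0,"dz":0,"rx":0,"ry":0,"rz":0,"jaw":0.3},
  ],
)

```text
time: 12.87
tcp_pos: [528.4, -180.2, 106.0]
orientation: [-3.141, 0.001, -0.072]
force: [0.3, -0.0, -0.8]
grip_width: 0.128
grip_force: 68.7
```

```bash
cat >> h.py <<'E'
def align(s,pin):
    y=s["orientation"][2];v=np.array(pin)-s["tcp_pos"][:2];print("pin ahead t",(v@[np.cos(y),np.sin(y)]).round(1),"left w",(v@[-np.sin(y),np.cos(y)]).round(2),"z",s["tcp_pos"][2].round(1),"yaw",y.round(3),"F",s["force"].round(1))
E
python3 - <<'E'
from h import *
s,c,p,d=snapw("w8");print(s["tcp_pos"],s["time"]);pins(c,d);held(s,c,d,(200,120,345,260));align(s,[620.6,-209.9])
E
```

```text
[ 528.38120666 -180.18865486  106.04235957] 12.8667
pin [326.  76.] [ 620.4 -210.1] r 13.9 z 88.9
pin [150.  82.] [ 626.7 -120.5] r 14.2 z 88.9
pin [481.  91.] [ 614.5 -299.5] r 14.5 z 88.7
plate top rel tcp 1.6 t range [13.5 53.7] plate w [-25.5  25.2] front w [np.float64(-17.5), np.float64(16.8)]
pin ahead t 94.1 left w -22.98 z 106.0 yaw -0.072 F [ 0.3 -0.  -0.8]
```

>>> carry_out(
  deltas=[
    {"dx":0,"dy":1.3,"dz":1,"rx":0,"ry":0,"rz":0,"jaw":0.3},
    {"dx":0,"dy":0.98,"dz":1,"rx":0,"ry":0,"rz":0,"jaw":0.3},
    {"dx":0,"dy":0,"dz":0.9,"rx":0,"ry":0,"rz":0,"jaw":0.3},
    {"dx":1,"dy":0,"dz":0,"rx":0,"ry":0,"rz":0,"jaw":0.3},
    {"dx":1,"dy":0,"dz":0,"rx":0,"ry":0,"rz":0,"jaw":0.3},
    {"dx":1,"dy":0,"dz":0,"rx":0,"ry":0,"rz":0,"jaw":0.3},
    {"dx":0,"dy":0,"dz":0,"rx":0,"ry":0,"rz":0,"jaw":0.3},
    {"dx":0,"dy":0,"dz":0,"rx":0,"ry":0,"rz":0,"jaw":0.3},
    {"dx":0,"dy":0,"dz":0,"rx":0,"ry":0,"rz":0,"jaw":0.3},
  ],
)

```text
time: 13.67
tcp_pos: [556.5, -204.5, 77.2]
orientation: [-3.141, 0.0, -0.071]
force: [0.6, -0.5, -1.5]
grip_width: 0.122
grip_force: 68.8
```

Run:
```python
from h import *
s,c,p,d=snapw("w9");print(s["tcp_pos"],s["time"]);pins(c,d);held(s,c,d,(200,100,345,260));align(s,[620.6,-210])
```

```text
[ 556.52659605 -204.4529002    77.171789  ] 13.6667
pin [281. 138.] [ 620.5 -210.3] r 14.1 z 88.9
pin [ 87. 147.] [ 626.6 -120.7] r 14.4 z 88.9
pin [474. 147.] [ 614.5 -299.4] r 14.1 z 88.8
pin [ 99. 208.] [ 596.6 -119.9] r 8.0 z 89.2
plate top rel tcp 1.5 t range [13.5 53. ] plate w [-25.6  25.1] front w [np.float64(-17.6), np.float64(16.8)]
pin ahead t 64.3 left w -0.96 z 77.2 yaw -0.071 F [ 0.6 -0.5 -1.5]
```

>>> carry_out(
  deltas=[
    {"dx":0.3,"dy":0.09,"dz":0,"rx":0,"ry":0,"rz":0,"jaw":0.3},
    {"dx":0.3,"dy":0,"dz":0,"rx":0,"ry":0,"rz":0,"jaw":0.3},
    {"dx":0.3,"dy":0,"dz":0,"rx":0,"ry":0,"rz":0,"jaw":0.3},
    {"dx":0.3,"dy":0,"dz":0,"rx":0,"ry":0,"rz":0,"jaw":0.3},
    {"dx":0.3,"dy":0,"dz":0,"rx":0,"ry":0,"rz":0,"jaw":0.3},
    {"dx":0.3,"dy":0,"dz":0,"rx":0,"ry":0,"rz":0,"jaw":0.3},
    {"dx":0.2,"dy":0,"dz":0,"rx":0,"ry":0,"rz":0,"jaw":0.3},
    {"dx":0.2,"dy":0,"dz":0,"rx":0,"ry":0,"rz":0,"jaw":0.3},
    {"dx":0.2,"dy":0,"dz":0,"rx":0,"ry":0,"rz":0,"jaw":0.3},
    {"dx":0.1,"dy":0,"dz":0,"rx":0,"ry":0,"rz":0,"jaw":0.3},
    {"dx":0.1,"dy":0,"dz":0,"rx":0,"ry":0,"rz":0,"jaw":0.3},
    {"dx":0,"dy":0,"dz":0,"rx":0,"ry":0,"rz":0,"jaw":0.3},
    {"dx":0,"dy":0,"dz":0,"rx":0,"ry":0,"rz":0,"jaw":0.3},
    {"dx":0,"dy":0,"dz":0,"rx":0,"ry":0,"rz":0,"jaw":0.3},
  ],
)

```text
time: 14.88
tcp_pos: [582.5, -208.0, 77.0]
orientation: [-3.141, 0.001, -0.072]
force: [-5.7, 2.4, 2.0]
grip_width: 0.125
grip_force: 69.2
```

Run:
```python
from h import *
s,c,p,d=snapw("w10");print(s["tcp_pos"],s["time"]);held(s,c,d,(200,60,345,260));align(s,[620.6,-210.2])
```

```text
[ 582.5457267  -207.96048466   77.02815574] 14.8833
plate top rel tcp 1.6 t range [13.3 53.8] plate w [-25.7  25.3] front w [np.float64(-17.6), np.float64(16.8)]
pin ahead t 38.1 left w 0.51 z 77.0 yaw -0.072 F [-5.7  2.4  2. ]
```

Passed, and the bridge is almost touching. I push 2 mm more, check the force, then release.

>>> carry_out(
  deltas=[
    {"dx":0.1,"dy":0,"dz":0,"rx":0,"ry":0,"rz":0,"jaw":0.3},
    {"dx":0.1,"dy":0,"dz":0,"rx":0,"ry":0,"rz":0,"jaw":0.3},
    {"dx":0.05,"dy":0,"dz":0,"rx":0,"ry":0,"rz":0,"jaw":0.3},
    {"dx":0,"dy":0,"dz":0,"rx":0,"ry":0,"rz":0,"jaw":0.3},
    {"dx":0,"dy":0,"dz":0,"rx":0,"ry":0,"rz":0,"jaw":0.3},
  ],
)

```text
time: 15.35
tcp_pos: [582.8, -208.2, 76.7]
orientation: [-3.14, 0.005, -0.073]
force: [-14.8, 3.2, 8.0]
grip_width: 0.125
grip_force: 70.2
```

>>> carry_out(
  deltas=[
    {"dx":-0.18,"dy":0,"dz":0.15,"rx":0,"ry":0,"rz":0,"jaw":0.3},
    {"dx":0,"dy":0,"dz":0.05,"rx":0,"ry":0,"rz":0,"jaw":2.5},
    {"dx":0,"dy":0,"dz":0,"rx":0,"ry":0,"rz":0,"jaw":4},
    {"dx":0,"dy":0,"dz":0,"rx":0,"ry":0,"rz":0,"jaw":4},
    {"dx":0,"dy":0,"dz":0,"rx":0,"ry":0,"rz":0,"jaw":4},
    {"dx":0,"dy":0,"dz":-1.5,"rx":0,"ry":0,"rz":0,"jaw":4},
    {"dx":0,"dy":0,"dz":-2,"rx":0,"ry":0,"rz":0,"jaw":4},
    {"dx":0,"dy":0,"dz":-2,"rx":0,"ry":0,"rz":0,"jaw":4},
    {"dx":0,"dy":0,"dz":-2,"rx":0,"ry":0,"rz":0,"jaw":4},
    {"dx":-3,"dy":1.5,"dz":0,"rx":0,"ry":0,"rz":0,"jaw":4},
    {"dx":-3,"dy":1.5,"dz":0,"rx":0,"ry":0,"rz":0,"jaw":4},
    {"dx":-3,"dy":1.5,"dz":0,"rx":0,"ry":0,"rz":0,"jaw":4},
    {"dx":-3,"dy":1.5,"dz":0,"rx":0,"ry":0,"rz":0,"jaw":4},
    {"dx":-3,"dy":1.5,"dz":0,"rx":0,"ry":0,"rz":0,"jaw":4},
    {"dx":0,"dy":0,"dz":0,"rx":0,"ry":0,"rz":0,"jaw":4},
    {"dx":0,"dy":0,"dz":0,"rx":0,"ry":0,"rz":0,"jaw":4},
    {"dx":0,"dy":0,"dz":0,"rx":0,"ry":0,"rz":0,"jaw":4},
  ],
)

```text
time: 16.77
tcp_pos: [429.6, -271.8, 150.5]
orientation: [-3.141, -0.002, -0.072]
force: [0.7, 0.5, -0.2]
grip_width: 0.465
grip_force: 0.0
```

Run:
```python
from h import *
s,c,p,d=snapw("w11");print(s["tcp_pos"],s["orientation"],s["time"])
for o in parts(c,p,d):print(*o)
P=cloud(c,d);pins(c,d)
for o in parts(c,p,d):
    if o[0]=="clip":print(delta(s,[*o[5],5],o[7]))
for z0,nm in((76,"plate"),(98,"lug")):
    m=(abs(P[...,2]-z0)<3)&(abs(P[...,1]+210)<45)&(P[...,0]>540)&(P[...,0]<660);print(nm,m.sum(),np.median(P[m],0).round(1))
```

```text
[ 429.59341868 -271.76999221  150.48889823] [-3.14118061e+00 -1.54931276e-03 -7.15115696e-02] 16.7667
link [18. 49.] big [659.1  -1.5] small [577.8   5.3] sep 81.6 yaw -0.083 top 15.3 grip [613.8   2.3] sat 19.0
clip [305. 170.] org [ 472.4 -293.5] lug [ 432.8 -299.5] yaw 0.15 top 30.6 plate 7.9 ext [52. 70.] sat 2.0
link [ 74. 195.] big [478.7 -66.1] small [388.5 -40.5] sep 93.7 yaw -0.277 top 15.5 grip [434.9 -53.6] sat 21.0
link [422. 205.] big [ 439.9 -401.5] small [ 350.6 -429.5] sep 93.6 yaw 0.304 top 15.3 grip [ 396.5 -415.1] sat 33.0
link [508. 257.] big [ 335.7 -506.1] small [ 348.8 -598.6] sep 93.5 yaw 1.712 top 15.1 grip [ 342.1 -551.1] sat 214.0
(array([ 0.495,  2.749, 14.549]), array([-1.000e-02, -9.000e-02, -1.269e+01]))
plate 171 [ 582.6 -213.4   75.6]
lug 525 [ 575.9 -209.    97.8]
```

Clip 2 is home too (lug top 97.8). Now clip 3.

>>> carry_out(
  deltas=[
    {"dx":0.5,"dy":2.75,"dz":1,"rx":0,"ry":0,"rz":0,"jaw":4},
    {"dx":0,"dy":0,"dz":2.5,"rx":0,"ry":0,"rz":-6.3,"jaw":4},
    {"dx":0,"dy":0,"dz":2.5,"rx":0,"ry":0,"rz":-6.4,"jaw":4},
    {"dx":0,"dy":0,"dz":2.5,"rx":0,"ry":0,"rz":0,"jaw":4},
    {"dx":0,"dy":0,"dz":2.5,"rx":0,"ry":0,"rz":0,"jaw":4},
    {"dx":0,"dy":0,"dz":1.5,"rx":0,"ry":0,"rz":0,"jaw":4},
    {"dx":0,"dy":0,"dz":1.5,"rx":0,"ry":0,"rz":0,"jaw":4},
    {"dx":0,"dy":0,"dz":0.5,"rx":0,"ry":0,"rz":0,"jaw":4},
    {"dx":0,"dy":0,"dz":0,"rx":0,"ry":0,"rz":0,"jaw":4},
    {"dx":0,"dy":0,"dz":0,"rx":0,"ry":0,"rz":0,"jaw":1},
    {"dx":0,"dy":0,"dz":0,"rx":0,"ry":0,"rz":0,"jaw":0.3},
    {"dx":0,"dy":0,"dz":0,"rx":0,"ry":0,"rz":0,"jaw":0.3},
    {"dx":0,"dy":0,"dz":0,"rx":0,"ry":0,"rz":0,"jaw":0.3},
    {"dx":0,"dy":0,"dz":0,"rx":0,"ry":0,"rz":0,"jaw":0.3},
    {"dx":0,"dy":0,"dz":0,"rx":0,"ry":0,"rz":0,"jaw":0.3},
  ],
)

```text
time: 18.07
tcp_pos: [432.5, -300.1, 6.1]
orientation: [3.141, -0.002, 0.15]
force: [-1.1, 1.3, 6.4]
grip_width: 0.123
grip_force: 68.8
```

Run:
```python
from h import *
s=bot.read_state();print(s["tcp_pos"],s["orientation"],s["force"])
e=np.array([np.cos(.072),-np.sin(.072)]);t=np.array([614.5,-299.4])-88*e
print(t,delta(s,[*t,107],-0.072))
```

```text
[ 432.52933912 -300.11052293    6.10014281] [ 3.14107257e+00 -1.83769995e-03  1.49939600e-01] [-1.08751576  1.31645697  6.37380896]
[ 526.72799748 -293.06947289] (array([  9.438,   0.716, -10.072]), array([ 0.02, -0.11, 12.72]))
```

>>> carry_out(
  deltas=[
    {"dx":0,"dy":0,"dz":-2.1,"rx":0,"ry":0,"rz":0,"jaw":0.3},
    {"dx":0,"dy":0,"dz":-4,"rx":0,"ry":0,"rz":0,"jaw":0.3},
    {"dx":0,"dy":0,"dz":-4,"rx":0,"ry":0,"rz":0,"jaw":0.3},
    {"dx":3.1,"dy":0.72,"dz":0,"rx":0,"ry":0,"rz":0,"jaw":0.3},
    {"dx":3.1,"dy":0,"dz":0,"rx":0,"ry":0,"rz":0,"jaw":0.3},
    {"dx":3.2,"dy":0,"dz":0,"rx":0,"ry":0,"rz":0,"jaw":0.3},
    {"dx":0,"dy":0,"dz":0,"rx":0,"ry":0,"rz":6.4,"jaw":0.3},
    {"dx":0,"dy":0,"dz":0,"rx":0,"ry":0,"rz":6.3,"jaw":0.3},
    {"dx":0,"dy":0,"dz":0,"rx":0,"ry":0,"rz":0,"jaw":0.3},
    {"dx":0,"dy":0,"dz":0,"rx":0,"ry":0,"rz":0,"jaw":0.3},
    {"dx":0,"dy":0,"dz":0,"rx":0,"ry":0,"rz":0,"jaw":0.3},
  ],
)

```text
time: 18.98
tcp_pos: [525.5, -293.0, 106.2]
orientation: [-3.141, -0.0, -0.069]
force: [0.6, 0.5, -1.8]
grip_width: 0.128
grip_force: 68.5
```

Run:
```python
from h import *
s,c,p,d=snapw("w12");print(s["tcp_pos"],s["time"]);pins(c,d);held(s,c,d,(200,120,345,260));align(s,[614.5,-299.5])
```

```text
[ 525.4636619  -293.00814742  106.21131591] 18.9833
pin [280.  85.] [ 614.1 -299.9] r 14.0 z 88.8
pin [113.  95.] [ 620.4 -210.4] r 14.3 z 88.9
pin [  7. 114.] [ 626.3 -122.8] r 13.9 z 88.8
plate top rel tcp 1.7 t range [14.  54.1] plate w [-25.4  25.3] front w [np.float64(-17.2), np.float64(17.1)]
pin ahead t 89.3 left w -0.37 z 106.2 yaw -0.069 F [ 0.6  0.5 -1.8]
```

>>> carry_out(
  deltas=[
    {"dx":0,"dy":0.07,"dz":1,"rx":0,"ry":0,"rz":0,"jaw":0.3},
    {"dx":0,"dy":0,"dz":1,"rx":0,"ry":0,"rz":0,"jaw":0.3},
    {"dx":0,"dy":0,"dz":0.9,"rx":0,"ry":0,"rz":0,"jaw":0.3},
    {"dx":1,"dy":0,"dz":0,"rx":0,"ry":0,"rz":0,"jaw":0.3},
    {"dx":1,"dy":0,"dz":0,"rx":0,"ry":0,"rz":0,"jaw":0.3},
    {"dx":0.5,"dy":0,"dz":0,"rx":0,"ry":0,"rz":0,"jaw":0.3},
    {"dx":0,"dy":0,"dz":0,"rx":0,"ry":0,"rz":0,"jaw":0.3},
    {"dx":0,"dy":0,"dz":0,"rx":0,"ry":0,"rz":0,"jaw":0.3},
    {"dx":0,"dy":0,"dz":0,"rx":0,"ry":0,"rz":0,"jaw":0.3},
  ],
)

```text
time: 19.78
tcp_pos: [549.9, -295.7, 76.8]
orientation: [-3.141, 0.001, -0.072]
force: [0.2, -0.8, -1.1]
grip_width: 0.123
grip_force: 68.5
```

Run:
```python
from h import *
s,c,p,d=snapw("w13");print(s["tcp_pos"],s["time"]);pins(c,d);held(s,c,d,(200,100,345,260));align(s,[614.3,-299.9])
```

```text
[ 549.89325228 -295.6615793    76.76490096] 19.7833
pin [278. 138.] [ 614.2 -299.9] r 14.0 z 88.9
pin [ 84. 147.] [ 619.9 -210.8] r 14.4 z 88.9
plate top rel tcp 1.5 t range [13.9 53.4] plate w [-25.3  25.3] front w [np.float64(-17.2), np.float64(17.2)]
pin ahead t 64.5 left w 0.43 z 76.8 yaw -0.072 F [ 0.2 -0.8 -1.1]
```

>>> carry_out(
  deltas=[
    {"dx":0.3,"dy":-0.04,"dz":0,"rx":0,"ry":0,"rz":0,"jaw":0.3},
    {"dx":0.3,"dy":0,"dz":0,"rx":0,"ry":0,"rz":0,"jaw":0.3},
    {"dx":0.3,"dy":0,"dz":0,"rx":0,"ry":0,"rz":0,"jaw":0.3},
    {"dx":0.3,"dy":0,"dz":0,"rx":0,"ry":0,"rz":0,"jaw":0.3},
    {"dx":0.3,"dy":0,"dz":0,"rx":0,"ry":0,"rz":0,"jaw":0.3},
    {"dx":0.3,"dy":0,"dz":0,"rx":0,"ry":0,"rz":0,"jaw":0.3},
    {"dx":0.2,"dy":0,"dz":0,"rx":0,"ry":0,"rz":0,"jaw":0.3},
    {"dx":0.2,"dy":0,"dz":0,"rx":0,"ry":0,"rz":0,"jaw":0.3},
    {"dx":0.2,"dy":0,"dz":0,"rx":0,"ry":0,"rz":0,"jaw":0.3},
    {"dx":0.1,"dy":0,"dz":0,"rx":0,"ry":0,"rz":0,"jaw":0.3},
    {"dx":0.1,"dy":0,"dz":0,"rx":0,"ry":0,"rz":0,"jaw":0.3},
    {"dx":0.1,"dy":0,"dz":0,"rx":0,"ry":0,"rz":0,"jaw":0.3},
    {"dx":0,"dy":0,"dz":0,"rx":0,"ry":0,"rz":0,"jaw":0.3},
    {"dx":0,"dy":0,"dz":0,"rx":0,"ry":0,"rz":0,"jaw":0.3},
    {"dx":0,"dy":0,"dz":0,"rx":0,"ry":0,"rz":0,"jaw":0.3},
  ],
)

```text
time: 21.08
tcp_pos: [576.0, -296.9, 77.0]
orientation: [-3.14, 0.003, -0.073]
force: [-8.5, 3.0, 4.7]
grip_width: 0.122
grip_force: 69.4
```

Run:
```python
from h import *
s,c,p,d=snapw("w14");print(s["tcp_pos"],s["time"]);held(s,c,d,(200,60,345,260));align(s,[614.3,-299.9])
```

```text
[ 575.95413076 -296.93338947   77.00850871] 21.0833
plate top rel tcp 1.5 t range [13.8 54.2] plate w [-25.4  25.5] front w [np.float64(-17.1), np.float64(17.3)]
pin ahead t 38.5 left w -0.18 z 77.0 yaw -0.073 F [-8.5  3.   4.7]
```

>>> carry_out(
  deltas=[
    {"dx":0.1,"dy":0,"dz":0,"rx":0,"ry":0,"rz":0,"jaw":0.3},
    {"dx":0.05,"dy":0,"dz":0,"rx":0,"ry":0,"rz":0,"jaw":0.3},
    {"dx":0,"dy":0,"dz":0,"rx":0,"ry":0,"rz":0,"jaw":0.3},
    {"dx":0,"dy":0,"dz":0,"rx":0,"ry":0,"rz":0,"jaw":0.3},
  ],
)

```text
time: 21.47
tcp_pos: [576.1, -297.0, 76.9]
orientation: [-3.14, 0.006, -0.073]
force: [-15.3, 4.7, 7.6]
grip_width: 0.126
grip_force: 69.9
```

>>> carry_out(
  deltas=[
    {"dx":-0.18,"dy":0,"dz":0.15,"rx":0,"ry":0,"rz":0,"jaw":0.3},
    {"dx":0,"dy":0,"dz":0.05,"rx":0,"ry":0,"rz":0,"jaw":2.5},
    {"dx":0,"dy":0,"dz":0,"rx":0,"ry":0,"rz":0,"jaw":4},
    {"dx":0,"dy":0,"dz":0,"rx":0,"ry":0,"rz":0,"jaw":4},
    {"dx":0,"dy":0,"dz":0,"rx":0,"ry":0,"rz":0,"jaw":4},
    {"dx":0,"dy":0,"dz":-1.5,"rx":0,"ry":0,"rz":0,"jaw":4},
    {"dx":0,"dy":0,"dz":-2,"rx":0,"ry":0,"rz":0,"jaw":4},
    {"dx":0,"dy":0,"dz":-2,"rx":0,"ry":0,"rz":0,"jaw":4},
    {"dx":0,"dy":0,"dz":-2,"rx":0,"ry":0,"rz":0,"jaw":4},
    {"dx":-3.6,"dy":2.1,"dz":0,"rx":0,"ry":0,"rz":0,"jaw":4},
    {"dx":-3.6,"dy":2.1,"dz":0,"rx":0,"ry":0,"rz":0,"jaw":4},
    {"dx":-3.6,"dy":2.1,"dz":0,"rx":0,"ry":0,"rz":0,"jaw":4},
    {"dx":-3.6,"dy":2.1,"dz":0,"rx":0,"ry":0,"rz":0,"jaw":4},
    {"dx":-3.6,"dy":2.1,"dz":0,"rx":0,"ry":0,"rz":0,"jaw":4},
    {"dx":0,"dy":0,"dz":0,"rx":0,"ry":0,"rz":0,"jaw":4},
    {"dx":0,"dy":0,"dz":0,"rx":0,"ry":0,"rz":0,"jaw":4},
    {"dx":0,"dy":0,"dz":0,"rx":0,"ry":0,"rz":0,"jaw":4},
  ],
)

```text
time: 22.88
tcp_pos: [391.0, -388.8, 151.0]
orientation: [-3.141, -0.002, -0.072]
force: [-0.1, 1.9, -0.5]
grip_width: 0.467
grip_force: 0.0
```

Run:
```python
from h import *
s,c,p,d=snapw("w15");print(s["tcp_pos"],s["orientation"],s["time"])
P=cloud(c,d);pins(c,d)
for o in parts(c,p,d):
    print(*o)
    if o[0]=="link" and o[-1]<80:print(delta(s,[*o[15],5],o[11]))
for z0,nm in((76,"plate"),(98,"lug")):
    m=(abs(P[...,2]-z0)<3)&(abs(P[...,1]+300)<45)&(P[...,0]>540)&(P[...,0]<660);print(nm,m.sum(),np.median(P[m],0).round(1))
```

```text
[ 390.98504496 -388.7503091   151.00494574] [-3.14138592e+00 -1.71532186e-03 -7.20336876e-02] 22.8833
link [303. 174.] big [ 439.9 -402.1] small [ 349.6 -430. ] sep 94.5 yaw 0.299 top 15.4 grip [ 396.4 -415.5] sat 21.0Traceback (most recent call last):
  File "<stdin>", line 6, in <module>
TypeError: Value after * must be an iterable, not numpy.float64
```

Clip 3 was pushed home at 15 N. I'll confirm it together with the first link grasp.

Run:
```python
from h import *
s=bot.read_state();c,p,d=loadw("w15");P=cloud(c,d)
print(delta(s,[396.4,-415.5,2.5],.299))
for z0,nm in((76,"plate"),(98,"lug")):
    m=(abs(P[...,2]-z0)<3)&(abs(P[...,1]+300)<45)&(P[...,0]>540)&(P[...,0]<660);print(nm,m.sum(),np.median(P[m],0).round(1))
```

```text
(array([ 0.658,  2.683, 14.82 ]), array([ 1.000e-02, -6.000e-02, -2.117e+01]))
plate 44 [ 560.2 -298.1   76.3]
lug 0 [nan nan nan]
  return _methods._mean(a, axis=axis, dtype=dtype,
  ret = um.true_divide(
```

>>> carry_out(
  deltas=[
    {"dx":0.66,"dy":2.68,"dz":1,"rx":0,"ry":0,"rz":0,"jaw":4},
    {"dx":0,"dy":0,"dz":2.5,"rx":0,"ry":0,"rz":-7,"jaw":4},
    {"dx":0,"dy":0,"dz":2.5,"rx":0,"ry":0,"rz":-7.1,"jaw":4},
    {"dx":0,"dy":0,"dz":2.5,"rx":0,"ry":0,"rz":-7.1,"jaw":4},
    {"dx":0,"dy":0,"dz":2.5,"rx":0,"ry":0,"rz":0,"jaw":4},
    {"dx":0,"dy":0,"dz":2,"rx":0,"ry":0,"rz":0,"jaw":4},
    {"dx":0,"dy":0,"dz":1,"rx":0,"ry":0,"rz":0,"jaw":4},
    {"dx":0,"dy":0,"dz":0.8,"rx":0,"ry":0,"rz":0,"jaw":4},
    {"dx":0,"dy":0,"dz":0,"rx":0,"ry":0,"rz":0,"jaw":4},
    {"dx":0,"dy":0,"dz":0,"rx":0,"ry":0,"rz":0,"jaw":1.5},
    {"dx":0,"dy":0,"dz":0,"rx":0,"ry":0,"rz":0,"jaw":0.5},
    {"dx":0,"dy":0,"dz":0,"rx":0,"ry":0,"rz":0,"jaw":0.5},
    {"dx":0,"dy":0,"dz":0,"rx":0,"ry":0,"rz":0,"jaw":0.5},
    {"dx":0,"dy":0,"dz":0,"rx":0,"ry":0,"rz":0,"jaw":0.5},
  ],
)

```text
time: 24.1
tcp_pos: [395.7, -416.5, 3.4]
orientation: [3.14, -0.002, 0.298]
force: [-0.6, 2.1, 7.7]
grip_width: 0.166
grip_force: 69.5
```

Run:
```python
from h import *
s=bot.read_state();print(s["tcp_pos"],s["orientation"],s["force"])
c=bot.get_calibration("top");p,d=bot.snapshot("top");np.savez("top1.npz",p=p,d=d)
a=cv2.resize(p[140:210,310:430,::-1],(800,467),interpolation=cv2.INTER_CUBIC);cv2.imwrite("pics/beam.png",a)
K=c["mtx"];v,u=np.indices(d.shape);P=np.stack([(u-K[0,2])/K[0,0],-(v-K[1,2])/K[1,1],-np.ones(d.shape)],-1)*d[...,None]@c["cam_to_world"][:3,:3].T+c["cam_to_world"][:3,3]
for y in(-121,-210,-299):
    m=(abs(P[...,1]-y)<40)&(P[...,2]>94)&(P[...,2]<110)&(P[...,0]>540)&(P[...,0]<640);print("lug",m.sum(),P[m].mean(0).round(1))
# tray: points z 18..28 near tray
m=((P[...,2]>16)&(P[...,2]<32)&(P[...,0]>550)&(P[...,0]<760)&(P[...,1]>40)&(P[...,1]<350)).astype(np.uint8)
print("tray rect",cv2.minAreaRect(P[m>0][:,:2].astype(np.float32)))
```

```text
[ 395.68305877 -416.45962363    3.43788479] [ 3.14021495e+00 -1.59610703e-03  2.98326009e-01] [-0.60484004  2.0907704   7.68527412]
lug 56 [ 586.3 -118.4   98.7]
lug 57 [ 579.1 -208.6   98.7]
lug 56 [ 573.5 -297.    98.8]
tray rect ((671.1961059570312, 206.66558837890625), (201.68519592285156, 265.9488525390625), 5.1002092361450195)
```

View pics/beam.png

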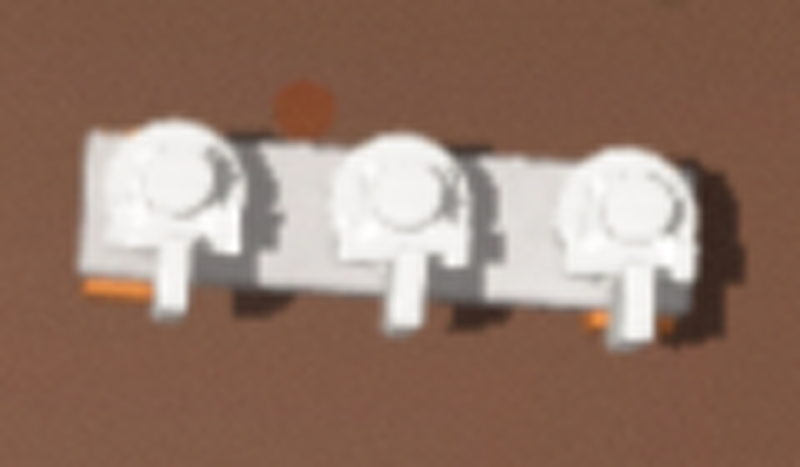

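All three clips sit on their pins, lugs down in the picture, with lug tops at 98.7 mm and 37–38 mm behind the pin axes. I carry the first link to the tray.

Run:
```python
from h import *
print(delta(bot.read_state(),[580,150,118],.09))
```

```text
(array([ 34.283, -48.712, -11.465]), array([ 0.07, -0.1 , 11.93]))
```

>>> carry_out(
  deltas=[
    {"dx":0,"dy":0,"dz":-2.5,"rx":0,"ry":0,"rz":0,"jaw":0.5},
    {"dx":0,"dy":0,"dz":-3,"rx":0,"ry":0,"rz":0,"jaw":0.5},
    {"dx":0,"dy":0,"dz":-3,"rx":0,"ry":0,"rz":0,"jaw":0.5},
    {"dx":0,"dy":0,"dz":-3,"rx":0,"ry":0,"rz":0,"jaw":0.5},
    {"dx":1.5,"dy":-3.04,"dz":0,"rx":0,"ry":0,"rz":0,"jaw":0.5},
    {"dx":1.5,"dy":-3.04,"dz":0,"rx":0,"ry":0,"rz":0,"jaw":0.5},
    {"dx":1.5,"dy":-3.04,"dz":0,"rx":0,"ry":0,"rz":0,"jaw":0.5},
    {"dx":1.5,"dy":-3.04,"dz":0,"rx":0,"ry":0,"rz":0,"jaw":0.5},
    {"dx":2.35,"dy":-3.04,"dz":0,"rx":0,"ry":0,"rz":0,"jaw":0.5},
    {"dx":2.35,"dy":-3.04,"dz":0,"rx":0,"ry":0,"rz":0,"jaw":0.5},
    {"dx":2.35,"dy":-3.04,"dz":0,"rx":0,"ry":0,"rz":0,"jaw":0.5},
    {"dx":2.35,"dy":-3.04,"dz":0,"rx":0,"ry":0,"rz":0,"jaw":0.5},
    {"dx":2.35,"dy":-3.04,"dz":0,"rx":0,"ry":0,"rz":0,"jaw":0.5},
    {"dx":2.35,"dy":-3.04,"dz":0,"rx":0,"ry":0,"rz":0,"jaw":0.5},
    {"dx":2.35,"dy":-3.04,"dz":0,"rx":0,"ry":0,"rz":0,"jaw":0.5},
    {"dx":2.35,"dy":-3.04,"dz":0,"rx":0,"ry":0,"rz":0,"jaw":0.5},
    {"dx":2.35,"dy":-3.04,"dz":0,"rx":0,"ry":0,"rz":0,"jaw":0.5},
    {"dx":2.35,"dy":-3.04,"dz":0,"rx":0,"ry":0,"rz":0,"jaw":0.5},
    {"dx":2.35,"dy":-3.04,"dz":0,"rx":0,"ry":0,"rz":0,"jaw":0.5},
    {"dx":2.35,"dy":-3.04,"dz":0,"rx":0,"ry":0,"rz":0,"jaw":0.5},
  ],
)

```text
time: 25.82
tcp_pos: [579.1, 151.4, 117.4]
orientation: [-3.141, -0.0, 0.298]
force: [0.8, -0.9, -2.7]
grip_width: 0.163
grip_force: 69.4
```

>>> carry_out(
  deltas=[
    {"dx":0,"dy":0,"dz":0,"rx":0,"ry":0,"rz":6,"jaw":0.5},
    {"dx":0,"dy":0,"dz":0,"rx":0,"ry":0,"rz":6,"jaw":0.5},
    {"dx":0,"dy":0,"dz":0,"rx":0,"ry":0,"rz":0,"jaw":0.5},
    {"dx":0,"dy":0,"dz":0,"rx":0,"ry":0,"rz":0,"jaw":0.5},
    {"dx":0,"dy":0,"dz":0,"rx":0,"ry":0,"rz":0,"jaw":0.5},
  ],
)

```text
time: 26.23
tcp_pos: [578.8, 148.9, 117.3]
orientation: [-3.141, -0.0, 0.091]
force: [-0.8, 0.0, -2.7]
grip_width: 0.159
grip_force: 69.4
```

Run:
```python
from h import *
s,c,p,d=snapw("w16");print(s["tcp_pos"],s["orientation"],s["time"],s["grip_width"])
```

```text
[578.83465653 148.94005364 117.29242629] [-3.14145750e+00 -9.49629202e-05  9.12251790e-02] 26.2333 0.15892753564965673
```

View pics/w16.png

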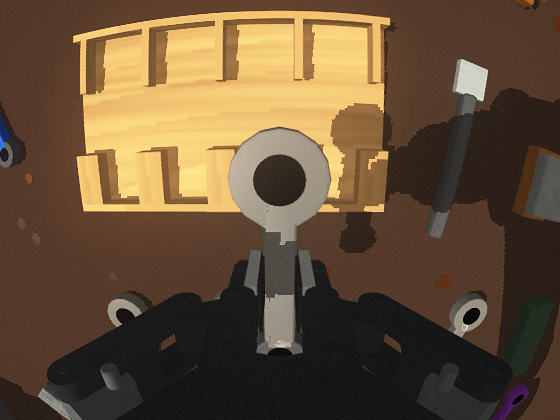

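The held link's big eye is at (279,180). The tray's wide bays are at the top (+x) and its narrow ends below.

```bash
cat >> h.py <<'E'
def tray(c,p,d):
    P=cloud(c,d);hsv=cv2.cvtColor(p,cv2.COLOR_RGB2HSV)
    m=((hsv[...,0]>8)&(hsv[...,0]<32)&(hsv[...,1]>70)&(hsv[...,2]>90)&(abs(P[...,2]-22)<3)&(abs(P[...,1]-190)<200)).astype(np.uint8)
    N,L,S,C=cv2.connectedComponentsWithStats(m);k=np.isin(L,[i for i in range(1,N) if S[i,4]>40])
    Q=P[k];(x,w,a)=cv2.minAreaRect(Q[:,:2].astype(np.float32));a=np.radians(a);a=(a+np.pi/4)%(np.pi/2)-np.pi/4
    fl=P[(abs(P[...,2]-6)<3)&(hsv[...,1]>100)&(hsv[...,0]>8)&(hsv[...,0]<32)]
    print("tray",np.round(x,1),np.round(w,1),"yaw",round(a,3),"walltop",np.median(Q[:,2]).round(1),"floor",np.median(fl[:,2]).round(1));return np.array(x),a
def heldlink(s,c,d):
    P=cloud(c,d);y=s["orientation"][2];e=np.array([np.cos(y),np.sin(y)]);n=np.array([-e[1],e[0]]);z=P[...,2]-s["tcp_pos"][2]
    V=P[...,:2]-s["tcp_pos"][:2];t=V@e;w=V@n;m=(t>26)&(t<75)&(abs(w)<30)&(z>0)&(z<18);zt=np.median(z[m]);m&=abs(z-zt)<4
    b,r=cv2.minEnclosingCircle(np.stack([t[m],w[m]],1).astype(np.float32))
    k=(t>13)&(t<24)&(abs(w)<14)&(abs(z-zt)<5);print("big eye t,w",np.round(b,1),"r",round(r,1),"top rel tcp",zt.round(1),"bar w",np.percentile(w[k],[1,99]).round(1) if k.any() else None);return np.array(b)
def place(s,tr,bay,b):
    """TCP target above bay 1..4 (y -87,-29,29,87)"""
    x,a=tr;e=np.array([np.cos(a),np.sin(a)]);n=np.array([-e[1],e[0]]);q=x+43.5*e+(-87+58*(bay-1))*n
    t=q-b[0]*e-b[1]*n;print("bay",q.round(1),"tcp",t.round(1));return t
E
python3 - <<'E'
from h import *
s=bot.read_state();c,p,d=loadw("w16");tr=tray(c,p,d);b=heldlink(s,c,d)
t=place(s,tr,1,b);print(delta(s,[*t,40],tr[1]))
E
```

```text
tray [651.  199.9] [153.  254.9] yaw 0.092 walltop 21.9 floor 6.0
big eye t,w [47.  -0.8] r 22.1 top rel tcp 10.3 bar w [-8.6  7.1]
bay [702.4 117.2] tcp [655.5 113.7]
(array([7.31 , 4.215, 7.73 ]), array([-0.02, -0.01, -0.1 ]))
```

>>> carry_out(
  deltas=[
    {"dx":2.5,"dy":1.4,"dz":0,"rx":0,"ry":0,"rz":0,"jaw":0.5},
    {"dx":2.5,"dy":1.4,"dz":1,"rx":0,"ry":0,"rz":0,"jaw":0.5},
    {"dx":2.31,"dy":1.42,"dz":1,"rx":0,"ry":0,"rz":0,"jaw":0.5},
    {"dx":0,"dy":0,"dz":2,"rx":0,"ry":0,"rz":0,"jaw":0.5},
    {"dx":0,"dy":0,"dz":2,"rx":0,"ry":0,"rz":0,"jaw":0.5},
    {"dx":0,"dy":0,"dz":0,"rx":0,"ry":0,"rz":0,"jaw":0.5},
    {"dx":0,"dy":0,"dz":0,"rx":0,"ry":0,"rz":0,"jaw":0.5},
    {"dx":0,"dy":0,"dz":0,"rx":0,"ry":0,"rz":0,"jaw":0.5},
  ],
)

```text
time: 26.95
tcp_pos: [655.9, 114.0, 58.4]
orientation: [-3.141, -0.001, 0.089]
force: [-0.3, -0.3, -2.6]
grip_width: 0.159
grip_force: 69.4
```

Run:
```python
from h import *
s,c,p,d=snapw("w17");tr=(np.array([651,199.9]),.092);b=heldlink(s,c,d)
t=place(s,tr,1,b);print(s["tcp_pos"],delta(s,[*t,10.5],tr[1]));tray(c,p,d)
```

```text
big eye t,w [46.8 -0.4] r 22.1 top rel tcp 10.4 bar w [-8.5  7.1]
bay [702.3 117.3] tcp [655.7 113.4]
[655.94503281 113.95541655  58.44908127] (array([-0.039,  0.056,  4.795]), array([-0.02, -0.07, -0.15]))
tray [650.4 200.1] [152.4 255.5] yaw 0.09 walltop 21.9 floor 6.0
```

>>> carry_out(
  deltas=[
    {"dx":-0.04,"dy":0.06,"dz":1.5,"rx":0,"ry":0,"rz":0,"jaw":0.5},
    {"dx":0,"dy":0,"dz":1.5,"rx":0,"ry":0,"rz":0,"jaw":0.5},
    {"dx":0,"dy":0,"dz":1,"rx":0,"ry":0,"rz":0,"jaw":0.5},
    {"dx":0,"dy":0,"dz":0.6,"rx":0,"ry":0,"rz":0,"jaw":0.5},
    {"dx":0,"dy":0,"dz":0.2,"rx":0,"ry":0,"rz":0,"jaw":0.5},
    {"dx":0,"dy":0,"dz":0,"rx":0,"ry":0,"rz":0,"jaw":0.5},
    {"dx":0,"dy":0,"dz":0,"rx":0,"ry":0,"rz":0,"jaw":0.5},
  ],
)

```text
time: 27.58
tcp_pos: [654.3, 113.3, 9.5]
orientation: [-3.141, 0.002, 0.089]
force: [-9.6, 0.2, 11.0]
grip_width: 0.16
grip_force: 71.2
```

>>> carry_out(
  deltas=[
    {"dx":0,"dy":0,"dz":0,"rx":0,"ry":0,"rz":0,"jaw":2.5},
    {"dx":0,"dy":0,"dz":0,"rx":0,"ry":0,"rz":0,"jaw":3.5},
    {"dx":0,"dy":0,"dz":0,"rx":0,"ry":0,"rz":0,"jaw":3.5},
    {"dx":0,"dy":0,"dz":-1,"rx":0,"ry":0,"rz":0,"jaw":3.5},
    {"dx":0,"dy":0,"dz":-3,"rx":0,"ry":0,"rz":0,"jaw":4},
    {"dx":0,"dy":0,"dz":-4,"rx":0,"ry":0,"rz":0,"jaw":4},
    {"dx":0,"dy":0,"dz":-4,"rx":0,"ry":0,"rz":0,"jaw":4},
    {"dx":-3.5,"dy":2,"dz":0,"rx":0,"ry":0,"rz":0,"jaw":4},
    {"dx":-3.5,"dy":2,"dz":0,"rx":0,"ry":0,"rz":0,"jaw":4},
    {"dx":-3.5,"dy":2,"dz":0,"rx":0,"ry":0,"rz":0,"jaw":4},
    {"dx":-3.5,"dy":2,"dz":0,"rx":0,"ry":0,"rz":0,"jaw":4},
    {"dx":-3.5,"dy":2,"dz":0,"rx":0,"ry":0,"rz":0,"jaw":4},
    {"dx":-3.5,"dy":2,"dz":0,"rx":0,"ry":0,"rz":0,"jaw":4},
    {"dx":-3.5,"dy":2,"dz":0,"rx":0,"ry":0,"rz":0,"jaw":4},
    {"dx":0,"dy":0,"dz":0,"rx":0,"ry":0,"rz":0,"jaw":4},
    {"dx":0,"dy":0,"dz":0,"rx":0,"ry":0,"rz":0,"jaw":4},
    {"dx":0,"dy":0,"dz":0,"rx":0,"ry":0,"rz":0,"jaw":4},
  ],
)

```text
time: 29.0
tcp_pos: [424.2, -47.5, 129.9]
orientation: [-3.14, -0.002, 0.088]
force: [1.3, 0.5, 0.4]
grip_width: 0.466
grip_force: 0.0
```

Run:
```python
from h import *
s,c,p,d=snapw("w18");print(s["tcp_pos"],s["orientation"],s["time"])
for o in parts(c,p,d):
    print(*o)
    if o[0]=="link" and o[-1]<80:print(delta(s,[*o[14],2.5],o[10]))
```

```text
[424.20254646 -47.53503863 129.89583446] [-3.13999804e+00 -2.10319793e-03  8.84302457e-02] 29.0
link [ 44. 164.] big [474.4 180.6] small [384.4 206.5] sep 93.6 yaw -0.28 top 15.5 grip [430.7 193.2] sat 26.0Traceback (most recent call last):
  File "<stdin>", line 5, in <module>
  File "h.py", line 23, in delta
    w=[R.from_euler("xyz",[np.pi,0,yaw+k]) for k in(0,np.pi)]
                                   ~~~^~
TypeError: can only concatenate str (not "int") to str
```

Run:
```python
from h import *
s=bot.read_state();c,p,d=loadw("w18")
for o in parts(c,p,d):
    print(*o)
    if o[0]=="link" and o[-1]<80:print(delta(s,[*o[13],2.5],o[9]))
P=cloud(c,d);m=(abs(P[...,2]-20)<3)&(P[...,1]>60)&(P[...,1]<160)&(P[...,0]>560)&(P[...,0]<740);print(m.sum())
```

```text
link [ 44. 164.] big [474.4 180.6] small [384.4 206.5] sep 93.6 yaw -0.28 top 15.5 grip [430.7 193.2] sat 26.0
(array([  2.749, -23.911,  12.722]), array([-2.000e-02, -7.000e-02,  2.114e+01]))
link [292. 176.] big [479.  -65.2] small [388.2 -39.2] sep 94.5 yaw -0.278 top 15.4 grip [435.3 -52.7] sat 30.0
(array([ 1.021,  0.622, 12.715]), array([-2.000e-02, -7.000e-02,  2.103e+01]))
933
```

View pics/w18.png

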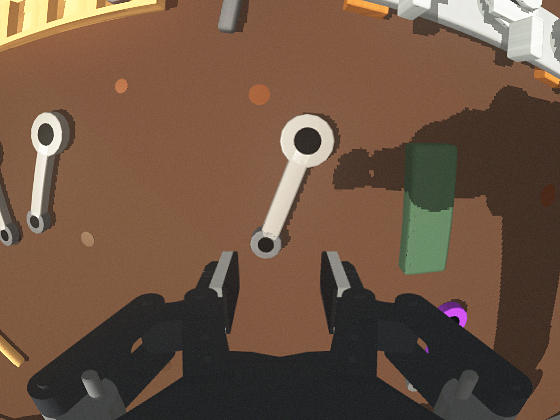

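The grey link is clear, big eye at (307,141) and small eye at (266,243). I grasp it.

>>> carry_out(
  deltas=[
    {"dx":1.02,"dy":0.62,"dz":1,"rx":0,"ry":0,"rz":0,"jaw":4},
    {"dx":0,"dy":0,"dz":2,"rx":0,"ry":0,"rz":7,"jaw":4},
    {"dx":0,"dy":0,"dz":2,"rx":0,"ry":0,"rz":7,"jaw":4},
    {"dx":0,"dy":0,"dz":2.5,"rx":0,"ry":0,"rz":7,"jaw":4},
    {"dx":0,"dy":0,"dz":2.5,"rx":0,"ry":0,"rz":0,"jaw":4},
    {"dx":0,"dy":0,"dz":1.5,"rx":0,"ry":0,"rz":0,"jaw":4},
    {"dx":0,"dy":0,"dz":0.8,"rx":0,"ry":0,"rz":0,"jaw":4},
    {"dx":0,"dy":0,"dz":0.4,"rx":0,"ry":0,"rz":0,"jaw":4},
    {"dx":0,"dy":0,"dz":0,"rx":0,"ry":0,"rz":0,"jaw":4},
    {"dx":0,"dy":0,"dz":0,"rx":0,"ry":0,"rz":0,"jaw":1.5},
    {"dx":0,"dy":0,"dz":0,"rx":0,"ry":0,"rz":0,"jaw":0.5},
    {"dx":0,"dy":0,"dz":0,"rx":0,"ry":0,"rz":0,"jaw":0.5},
    {"dx":0,"dy":0,"dz":0,"rx":0,"ry":0,"rz":0,"jaw":0.5},
    {"dx":0,"dy":0,"dz":0,"rx":0,"ry":0,"rz":0,"jaw":0.5},
  ],
)

```text
time: 30.22
tcp_pos: [435.1, -53.0, 3.2]
orientation: [-3.14, -0.001, -0.278]
force: [-1.5, -0.2, 4.8]
grip_width: 0.164
grip_force: 68.7
```

Run:
```python
from h import *
s=bot.read_state()
print(delta(s,[585,180,118],.09))
```

```text
(array([  8.045, -26.534, -11.427]), array([ -0.07,  -0.1 , -21.07]))
```

>>> carry_out(
  deltas=[
    {"dx":0,"dy":0,"dz":-2.5,"rx":0,"ry":0,"rz":0,"jaw":0.5},
    {"dx":0,"dy":0,"dz":-3,"rx":0,"ry":0,"rz":0,"jaw":0.5},
    {"dx":0,"dy":0,"dz":-3,"rx":0,"ry":0,"rz":0,"jaw":0.5},
    {"dx":0,"dy":0,"dz":-3,"rx":0,"ry":0,"rz":0,"jaw":0.5},
    {"dx":1.15,"dy":-3.79,"dz":0,"rx":0,"ry":0,"rz":0,"jaw":0.5},
    {"dx":1.15,"dy":-3.79,"dz":0,"rx":0,"ry":0,"rz":0,"jaw":0.5},
    {"dx":1.15,"dy":-3.79,"dz":0,"rx":0,"ry":0,"rz":0,"jaw":0.5},
    {"dx":1.15,"dy":-3.79,"dz":0,"rx":0,"ry":0,"rz":0,"jaw":0.5},
    {"dx":1.15,"dy":-3.79,"dz":0,"rx":0,"ry":0,"rz":0,"jaw":0.5},
    {"dx":1.15,"dy":-3.79,"dz":0,"rx":0,"ry":0,"rz":0,"jaw":0.5},
    {"dx":1.15,"dy":-3.79,"dz":0,"rx":0,"ry":0,"rz":0,"jaw":0.5},
    {"dx":0,"dy":0,"dz":0,"rx":0,"ry":0,"rz":-7,"jaw":0.5},
    {"dx":0,"dy":0,"dz":0,"rx":0,"ry":0,"rz":-7,"jaw":0.5},
    {"dx":0,"dy":0,"dz":0,"rx":0,"ry":0,"rz":-7.1,"jaw":0.5},
    {"dx":0,"dy":0,"dz":0,"rx":0,"ry":0,"rz":0,"jaw":0.5},
    {"dx":0,"dy":0,"dz":0,"rx":0,"ry":0,"rz":0,"jaw":0.5},
    {"dx":0,"dy":0,"dz":0,"rx":0,"ry":0,"rz":0,"jaw":0.5},
  ],
)

```text
time: 31.63
tcp_pos: [584.3, 179.9, 117.5]
orientation: [-3.141, -0.0, 0.086]
force: [-0.1, 0.3, -2.4]
grip_width: 0.161
grip_force: 69.6
```

Run:
```python
from h import *
s,c,p,d=snapw("w19");print(s["tcp_pos"],s["orientation"],s["time"])
tr=tray(c,p,d);b=heldlink(s,c,d);t=place(s,tr,2,b);print(delta(s,[*t,58],tr[1]))
cv2.imwrite("pics/w19b.png",cv2.resize(p[0:260,60:560,::-1],(800,416)))
```

```text
[584.34596906 179.87376913 117.52254173] [-3.14099841e+00 -3.99071225e-04  8.60917305e-02] 31.6333
tray [651.  199.7] [152.7 254.9] yaw 0.089 walltop 21.9 floor 6.0
big eye t,w [45.3 -0.3] r 22.1 top rel tcp 10.6 bar w [-8.5  7.1]
bay [696.9 174.6] tcp [651.7 170.9]
(array([6.635, 1.477, 5.954]), array([-0.03, -0.02, -0.14]))
```

View pics/w19b.png

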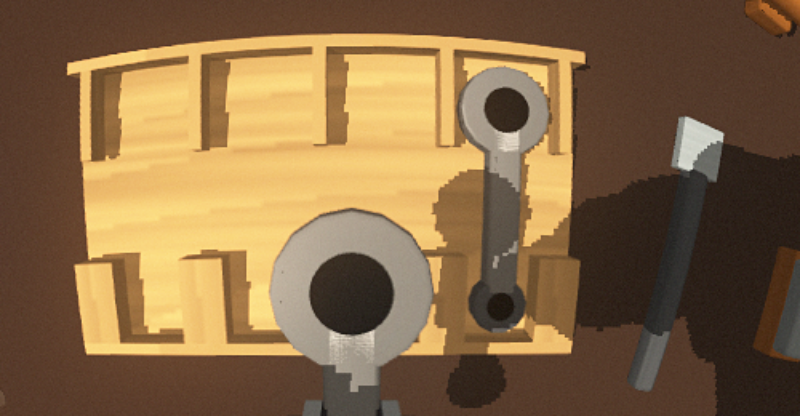

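The first link lies in the rightmost bay, big eye at (503,110) in the wide end. Now the second goes into its bay.

>>> carry_out(
  deltas=[
    {"dx":2.2,"dy":0.5,"dz":1,"rx":0,"ry":0,"rz":0,"jaw":0.5},
    {"dx":2.2,"dy":0.5,"dz":1,"rx":0,"ry":0,"rz":0,"jaw":0.5},
    {"dx":2.23,"dy":0.48,"dz":2,"rx":0,"ry":0,"rz":0,"jaw":0.5},
    {"dx":0,"dy":0,"dz":2,"rx":0,"ry":0,"rz":0,"jaw":0.5},
    {"dx":0,"dy":0,"dz":0,"rx":0,"ry":0,"rz":0,"jaw":0.5},
    {"dx":0,"dy":0,"dz":0,"rx":0,"ry":0,"rz":0,"jaw":0.5},
    {"dx":0,"dy":0,"dz":0,"rx":0,"ry":0,"rz":0,"jaw":0.5},
  ],
)

```text
time: 32.27
tcp_pos: [651.8, 171.6, 58.3]
orientation: [-3.141, -0.001, 0.09]
force: [0.9, 0.5, -2.0]
grip_width: 0.169
grip_force: 69.5
```

Run:
```python
from h import *
s,c,p,d=snapw("w20");tr=(np.array([651,199.8]),.091);b=heldlink(s,c,d)
t=place(s,tr,2,b);print(s["tcp_pos"],delta(s,[*t,10.3],tr[1]))
P=cloud(c,d);m=(abs(P[...,2]-20)<4)&(P[...,1]>92)&(P[...,1]<140)&(P[...,0]>670)&(P[...,0]<735)
hsv=cv2.cvtColor(p,cv2.COLOR_RGB2HSV);m&=hsv[...,1]<60;print("placed big",cv2.minEnclosingCircle(P[m][:,:2].astype(np.float32)),np.median(P[m][:,2]))
```

```text
big eye t,w [45.5 -0.6] r 21.9 top rel tcp 10.5 bar w [-8.6  7.1]
bay [697.  174.9] tcp [651.6 171.3]
[651.77765976 171.56747209  58.31423842] (array([-0.024,  0.025,  4.801]), array([-0.03, -0.05, -0.07]))
placed big ((695.8367919921875, 116.7257080078125), 27.026527404785156) 19.83192349117921
```

>>> carry_out(
  deltas=[
    {"dx":-0.02,"dy":0.03,"dz":1.5,"rx":0,"ry":0,"rz":0,"jaw":0.5},
    {"dx":0,"dy":0,"dz":1.5,"rx":0,"ry":0,"rz":0,"jaw":0.5},
    {"dx":0,"dy":0,"dz":1,"rx":0,"ry":0,"rz":0,"jaw":0.5},
    {"dx":0,"dy":0,"dz":0.5,"rx":0,"ry":0,"rz":0,"jaw":0.5},
    {"dx":0,"dy":0,"dz":0.2,"rx":0,"ry":0,"rz":0,"jaw":0.5},
    {"dx":0,"dy":0,"dz":0,"rx":0,"ry":0,"rz":0,"jaw":0.5},
    {"dx":0,"dy":0,"dz":0,"rx":0,"ry":0,"rz":0,"jaw":0.5},
  ],
)

```text
time: 32.9
tcp_pos: [651.5, 170.7, 9.7]
orientation: [3.142, 0.0, 0.09]
force: [-0.3, -0.1, -1.8]
grip_width: 0.163
grip_force: 69.6
```

>>> carry_out(
  deltas=[
    {"dx":0,"dy":0,"dz":0,"rx":0,"ry":0,"rz":0,"jaw":2.5},
    {"dx":0,"dy":0,"dz":0,"rx":0,"ry":0,"rz":0,"jaw":3.5},
    {"dx":0,"dy":0,"dz":0,"rx":0,"ry":0,"rz":0,"jaw":3.5},
    {"dx":0,"dy":0,"dz":-1,"rx":0,"ry":0,"rz":0,"jaw":3.5},
    {"dx":0,"dy":0,"dz":-3,"rx":0,"ry":0,"rz":0,"jaw":4},
    {"dx":0,"dy":0,"dz":-4,"rx":0,"ry":0,"rz":0,"jaw":4},
    {"dx":0,"dy":0,"dz":-4,"rx":0,"ry":0,"rz":0,"jaw":4},
    {"dx":-3.78,"dy":-0.74,"dz":0,"rx":0,"ry":0,"rz":0,"jaw":4},
    {"dx":-3.78,"dy":-0.74,"dz":0,"rx":0,"ry":0,"rz":0,"jaw":4},
    {"dx":-3.78,"dy":-0.74,"dz":0,"rx":0,"ry":0,"rz":0,"jaw":4},
    {"dx":-3.78,"dy":-0.74,"dz":0,"rx":0,"ry":0,"rz":0,"jaw":4},
    {"dx":-3.78,"dy":-0.74,"dz":0,"rx":0,"ry":0,"rz":0,"jaw":4},
    {"dx":-3.78,"dy":-0.74,"dz":0,"rx":0,"ry":0,"rz":0,"jaw":4},
    {"dx":0,"dy":0,"dz":0,"rx":0,"ry":0,"rz":0,"jaw":4},
    {"dx":0,"dy":0,"dz":0,"rx":0,"ry":0,"rz":0,"jaw":4},
    {"dx":0,"dy":0,"dz":0,"rx":0,"ry":0,"rz":0,"jaw":4},
  ],
)

```text
time: 34.23
tcp_pos: [422.5, 194.9, 131.1]
orientation: [-3.14, -0.002, 0.09]
force: [-0.1, 0.1, -0.1]
grip_width: 0.473
grip_force: 0.0
```

Run:
```python
from h import *
s,c,p,d=snapw("w21");print(s["tcp_pos"],s["orientation"],s["time"])
for o in parts(c,p,d):
    print(*o)
    if o[0]=="link" and o[-1]<80:print(delta(s,[*o[13],2.5],o[9]))
```

```text
[422.48717558 194.89124292 131.13547349] [-3.13975082e+00 -1.58685350e-03  9.04851417e-02] 34.2333
link [287. 178.] big [474.6 181.4] small [384.1 207.3] sep 94.1 yaw -0.278 top 15.4 grip [430.8 194. ] sat 30.0
(array([ 0.799,  0.188, 12.865]), array([-0.12, -0.07, 21.11]))
link [178. 194.] big [451.3 291.7] small [361.7 264.6] sep 93.6 yaw 0.293 top 15.4 grip [407.7 278.5] sat 23.0
(array([-0.738, -8.437, 12.878]), array([ -0.1,  -0.1, -11.6]))
```

>>> carry_out(
  deltas=[
    {"dx":0.8,"dy":0.19,"dz":1,"rx":0,"ry":0,"rz":0,"jaw":4},
    {"dx":0,"dy":0,"dz":2.2,"rx":0,"ry":0,"rz":7,"jaw":4},
    {"dx":0,"dy":0,"dz":2,"rx":0,"ry":0,"rz":7,"jaw":4},
    {"dx":0,"dy":0,"dz":2.5,"rx":0,"ry":0,"rz":7.1,"jaw":4},
    {"dx":0,"dy":0,"dz":2.5,"rx":0,"ry":0,"rz":0,"jaw":4},
    {"dx":0,"dy":0,"dz":1.5,"rx":0,"ry":0,"rz":0,"jaw":4},
    {"dx":0,"dy":0,"dz":0.8,"rx":0,"ry":0,"rz":0,"jaw":4},
    {"dx":0,"dy":0,"dz":0.35,"rx":0,"ry":0,"rz":0,"jaw":4},
    {"dx":0,"dy":0,"dz":0,"rx":0,"ry":0,"rz":0,"jaw":4},
    {"dx":0,"dy":0,"dz":0,"rx":0,"ry":0,"rz":0,"jaw":1.5},
    {"dx":0,"dy":0,"dz":0,"rx":0,"ry":0,"rz":0,"jaw":0.5},
    {"dx":0,"dy":0,"dz":0,"rx":0,"ry":0,"rz":0,"jaw":0.5},
    {"dx":0,"dy":0,"dz":0,"rx":0,"ry":0,"rz":0,"jaw":0.5},
    {"dx":0,"dy":0,"dz":0,"rx":0,"ry":0,"rz":0,"jaw":0.5},
  ],
)

```text
time: 35.45
tcp_pos: [430.7, 193.8, 2.8]
orientation: [-3.14, -0.001, -0.278]
force: [-0.8, -1.3, 6.1]
grip_width: 0.165
grip_force: 69.0
```

Run:
```python
from h import *
s=bot.read_state()
print(delta(s,[580,225,118],.09))
```

```text
(array([ 13.509,  -7.12 , -11.492]), array([ -0.1 ,  -0.08, -21.09]))
```

>>> carry_out(
  deltas=[
    {"dx":0,"dy":0,"dz":-2.5,"rx":0,"ry":0,"rz":0,"jaw":0.5},
    {"dx":0,"dy":0,"dz":-3,"rx":0,"ry":0,"rz":0,"jaw":0.5},
    {"dx":0,"dy":0,"dz":-3,"rx":0,"ry":0,"rz":0,"jaw":0.5},
    {"dx":0,"dy":0,"dz":-3,"rx":0,"ry":0,"rz":0,"jaw":0.5},
    {"dx":3.38,"dy":-1.78,"dz":0,"rx":0,"ry":0,"rz":0,"jaw":0.5},
    {"dx":3.38,"dy":-1.78,"dz":0,"rx":0,"ry":0,"rz":0,"jaw":0.5},
    {"dx":3.38,"dy":-1.78,"dz":0,"rx":0,"ry":0,"rz":0,"jaw":0.5},
    {"dx":3.38,"dy":-1.78,"dz":0,"rx":0,"ry":0,"rz":0,"jaw":0.5},
    {"dx":0,"dy":0,"dz":0,"rx":0,"ry":0,"rz":-7,"jaw":0.5},
    {"dx":0,"dy":0,"dz":0,"rx":0,"ry":0,"rz":-7,"jaw":0.5},
    {"dx":0,"dy":0,"dz":0,"rx":0,"ry":0,"rz":-7.1,"jaw":0.5},
    {"dx":0,"dy":0,"dz":0,"rx":0,"ry":0,"rz":0,"jaw":0.5},
    {"dx":0,"dy":0,"dz":0,"rx":0,"ry":0,"rz":0,"jaw":0.5},
    {"dx":0,"dy":0,"dz":0,"rx":0,"ry":0,"rz":0,"jaw":0.5},
  ],
)

```text
time: 36.62
tcp_pos: [579.2, 224.9, 116.9]
orientation: [-3.141, -0.0, 0.086]
force: [0.4, -0.9, -1.8]
grip_width: 0.164
grip_force: 69.5
```

Run:
```python
from h import *
s,c,p,d=snapw("w22");print(s["tcp_pos"],s["orientation"],s["time"])
tr=tray(c,p,d);b=heldlink(s,c,d);t=place(s,tr,3,b);print(delta(s,[*t,58],tr[1]))
```

```text
[579.21703276 224.90776119 116.91648819] [-3.14099911e+00 -1.50239479e-04  8.64337131e-02] 36.6167
tray [651.1 199.4] [153.  255.9] yaw 0.09 walltop 21.9 floor 6.0
big eye t,w [46.  -0.7] r 21.9 top rel tcp 10.9 bar w [-8.6  7.1]
bay [691.8 232.2] tcp [646.  228.7]
(array([6.681, 0.2  , 5.893]), array([-0.03, -0.01, -0.22]))
```

>>> carry_out(
  deltas=[
    {"dx":2.2,"dy":0.16,"dz":1,"rx":0,"ry":0,"rz":0,"jaw":0.5},
    {"dx":2.2,"dy":0,"dz":1,"rx":0,"ry":0,"rz":0,"jaw":0.5},
    {"dx":2.27,"dy":0,"dz":2,"rx":0,"ry":0,"rz":-0.2,"jaw":0.5},
    {"dx":0,"dy":0,"dz":1.9,"rx":0,"ry":0,"rz":0,"jaw":0.5},
    {"dx":0,"dy":0,"dz":0,"rx":0,"ry":0,"rz":0,"jaw":0.5},
    {"dx":0,"dy":0,"dz":0,"rx":0,"ry":0,"rz":0,"jaw":0.5},
    {"dx":0,"dy":0,"dz":0,"rx":0,"ry":0,"rz":0,"jaw":0.5},
  ],
)

```text
time: 37.25
tcp_pos: [646.0, 229.5, 58.9]
orientation: [-3.141, -0.001, 0.093]
force: [0.2, -0.5, -2.5]
grip_width: 0.164
grip_force: 69.4
```

Run:
```python
from h import *
s,c,p,d=snapw("w23");tr=(np.array([651,199.7]),.091);b=heldlink(s,c,d)
t=place(s,tr,3,b);print(s["tcp_pos"],delta(s,[*t,10.3],tr[1]))
```

```text
big eye t,w [45.9 -0.7] r 22.0 top rel tcp 10.9 bar w [-8.5  7.1]
bay [691.7 232.5] tcp [645.9 229. ]
[645.96094908 229.5028777   58.88035787] (array([-0.013,  0.047,  4.858]), array([-0.03, -0.05,  0.13]))
```

>>> carry_out(
  deltas=[
    {"dx":0,"dy":0.05,"dz":1.5,"rx":0,"ry":0,"rz":0,"jaw":0.5},
    {"dx":0,"dy":0,"dz":1.5,"rx":0,"ry":0,"rz":0,"jaw":0.5},
    {"dx":0,"dy":0,"dz":1,"rx":0,"ry":0,"rz":0,"jaw":0.5},
    {"dx":0,"dy":0,"dz":0.6,"rx":0,"ry":0,"rz":0,"jaw":0.5},
    {"dx":0,"dy":0,"dz":0.2,"rx":0,"ry":0,"rz":0,"jaw":0.5},
    {"dx":0,"dy":0,"dz":0,"rx":0,"ry":0,"rz":0,"jaw":0.5},
    {"dx":0,"dy":0,"dz":0,"rx":0,"ry":0,"rz":0,"jaw":0.5},
  ],
)

```text
time: 37.88
tcp_pos: [645.9, 228.6, 9.2]
orientation: [3.142, 0.0, 0.094]
force: [-0.4, -0.2, -3.0]
grip_width: 0.162
grip_force: 69.5
```

>>> carry_out(
  deltas=[
    {"dx":0,"dy":0,"dz":0,"rx":0,"ry":0,"rz":0,"jaw":2.5},
    {"dx":0,"dy":0,"dz":0,"rx":0,"ry":0,"rz":0,"jaw":3.5},
    {"dx":0,"dy":0,"dz":0,"rx":0,"ry":0,"rz":0,"jaw":3.5},
    {"dx":0,"dy":0,"dz":-1,"rx":0,"ry":0,"rz":0,"jaw":3.5},
    {"dx":0,"dy":0,"dz":-3,"rx":0,"ry":0,"rz":0,"jaw":4},
    {"dx":0,"dy":0,"dz":-4,"rx":0,"ry":0,"rz":0,"jaw":4},
    {"dx":0,"dy":0,"dz":-4,"rx":0,"ry":0,"rz":0,"jaw":4},
    {"dx":-3.5,"dy":-0.97,"dz":0,"rx":0,"ry":0,"rz":0,"jaw":4},
    {"dx":-3.5,"dy":-0.97,"dz":0,"rx":0,"ry":0,"rz":0,"jaw":4},
    {"dx":-3.5,"dy":-0.97,"dz":0,"rx":0,"ry":0,"rz":0,"jaw":4},
    {"dx":-3.5,"dy":-0.97,"dz":0,"rx":0,"ry":0,"rz":0,"jaw":4},
    {"dx":-3.5,"dy":-0.97,"dz":0,"rx":0,"ry":0,"rz":0,"jaw":4},
    {"dx":-3.5,"dy":-0.97,"dz":0,"rx":0,"ry":0,"rz":0,"jaw":4},
    {"dx":-3.5,"dy":-0.97,"dz":0,"rx":0,"ry":0,"rz":0,"jaw":4},
    {"dx":0,"dy":0,"dz":0,"rx":0,"ry":0,"rz":0,"jaw":4},
    {"dx":0,"dy":0,"dz":0,"rx":0,"ry":0,"rz":0,"jaw":4},
    {"dx":0,"dy":0,"dz":0,"rx":0,"ry":0,"rz":0,"jaw":4},
  ],
)

```text
time: 39.3
tcp_pos: [396.4, 273.5, 130.5]
orientation: [-3.14, -0.001, 0.094]
force: [0.3, -0.9, 0.1]
grip_width: 0.468
grip_force: 0.0
```

Run:
```python
from h import *
s,c,p,d=snapw("w24");print(s["tcp_pos"],s["orientation"],s["time"],s["q"].round(2))
for o in parts(c,p,d):
    print(*o)
    if o[0]=="link" and o[-1]<80:print(delta(s,[*o[13],2.5],o[9]))
```

```text
[396.41405538 273.52688774 130.54441502] [-3.13996047e+00 -1.20871867e-03  9.38245983e-02] 39.3 [-1.32  0.1   0.66  1.99 -0.07  1.07 -2.1 ]
link [270. 172.] big [451.5 291.9] small [361.8 264.7] sep 93.7 yaw 0.294 top 15.4 grip [407.9 278.7] sat 28.0
(array([ 1.177, -0.387, 12.807]), array([ -0.09,  -0.08, -11.47]))
```

>>> carry_out(
  deltas=[
    {"dx":1.18,"dy":-0.39,"dz":1,"rx":0,"ry":0,"rz":0,"jaw":4},
    {"dx":0,"dy":0,"dz":2.1,"rx":0,"ry":0,"rz":-5.7,"jaw":4},
    {"dx":0,"dy":0,"dz":2,"rx":0,"ry":0,"rz":-5.8,"jaw":4},
    {"dx":0,"dy":0,"dz":2.5,"rx":0,"ry":0,"rz":0,"jaw":4},
    {"dx":0,"dy":0,"dz":2.5,"rx":0,"ry":0,"rz":0,"jaw":4},
    {"dx":0,"dy":0,"dz":1.5,"rx":0,"ry":0,"rz":0,"jaw":4},
    {"dx":0,"dy":0,"dz":0.8,"rx":0,"ry":0,"rz":0,"jaw":4},
    {"dx":0,"dy":0,"dz":0.35,"rx":0,"ry":0,"rz":0,"jaw":4},
    {"dx":0,"dy":0,"dz":0,"rx":0,"ry":0,"rz":0,"jaw":4},
    {"dx":0,"dy":0,"dz":0,"rx":0,"ry":0,"rz":0,"jaw":1.5},
    {"dx":0,"dy":0,"dz":0,"rx":0,"ry":0,"rz":0,"jaw":0.5},
    {"dx":0,"dy":0,"dz":0,"rx":0,"ry":0,"rz":0,"jaw":0.5},
    {"dx":0,"dy":0,"dz":0,"rx":0,"ry":0,"rz":0,"jaw":0.5},
    {"dx":0,"dy":0,"dz":0,"rx":0,"ry":0,"rz":0,"jaw":0.5},
  ],
)

```text
time: 40.52
tcp_pos: [407.9, 279.0, 3.4]
orientation: [-3.14, -0.002, 0.295]
force: [-0.2, -1.2, 5.1]
grip_width: 0.164
grip_force: 68.9
```

Run:
```python
from h import *
s=bot.read_state()
print(delta(s,[575,283,118],.09))
```

```text
(array([ 16.127,   4.45 , -11.432]), array([-0.09, -0.1 , 11.73]))
```

>>> carry_out(
  deltas=[
    {"dx":0,"dy":0,"dz":-2.5,"rx":0,"ry":0,"rz":0,"jaw":0.5},
    {"dx":0,"dy":0,"dz":-3,"rx":0,"ry":0,"rz":0,"jaw":0.5},
    {"dx":0,"dy":0,"dz":-3,"rx":0,"ry":0,"rz":0,"jaw":0.5},
    {"dx":0,"dy":0,"dz":-3,"rx":0,"ry":0,"rz":0,"jaw":0.5},
    {"dx":3.22,"dy":0.89,"dz":0,"rx":0,"ry":0,"rz":0,"jaw":0.5},
    {"dx":3.22,"dy":0.89,"dz":0,"rx":0,"ry":0,"rz":0,"jaw":0.5},
    {"dx":3.22,"dy":0.89,"dz":0,"rx":0,"ry":0,"rz":0,"jaw":0.5},
    {"dx":3.22,"dy":0.89,"dz":0,"rx":0,"ry":0,"rz":0,"jaw":0.5},
    {"dx":3.22,"dy":0.89,"dz":0,"rx":0,"ry":0,"rz":0,"jaw":0.5},
    {"dx":0,"dy":0,"dz":0,"rx":0,"ry":0,"rz":5.8,"jaw":0.5},
    {"dx":0,"dy":0,"dz":0,"rx":0,"ry":0,"rz":5.8,"jaw":0.5},
    {"dx":0,"dy":0,"dz":0,"rx":0,"ry":0,"rz":0,"jaw":0.5},
    {"dx":0,"dy":0,"dz":0,"rx":0,"ry":0,"rz":0,"jaw":0.5},
    {"dx":0,"dy":0,"dz":0,"rx":0,"ry":0,"rz":0,"jaw":0.5},
  ],
)

```text
time: 41.68
tcp_pos: [573.7, 282.9, 117.4]
orientation: [-3.141, -0.0, 0.096]
force: [-0.0, -0.3, -2.6]
grip_width: 0.161
grip_force: 69.4
```

Run:
```python
from h import *
s,c,p,d=snapw("w25");print(s["tcp_pos"],s["orientation"],s["time"])
tr=tray(c,p,d);tr=(np.array([651,199.7]),.091);b=heldlink(s,c,d);t=place(s,tr,4,b);print(delta(s,[*t,58],tr[1]))
```

```text
[573.65440584 282.87384179 117.41113815] [-3.14111211e+00 -1.34780680e-05  9.61400054e-02] 41.6833
tray [651.1 199. ] [153.3 255.4] yaw 0.087 walltop 21.8 floor 6.0
big eye t,w [46.2 -0.5] r 22.0 top rel tcp 10.3 bar w [-8.6  7.1]
bay [686.4 290.3] tcp [640.4 286.6]
(array([6.678, 0.274, 5.941]), array([-0.03, -0.  ,  0.29]))
```

>>> carry_out(
  deltas=[
    {"dx":2.2,"dy":0.28,"dz":1,"rx":0,"ry":0,"rz":0.3,"jaw":0.5},
    {"dx":2.2,"dy":0,"dz":1,"rx":0,"ry":0,"rz":0,"jaw":0.5},
    {"dx":2.27,"dy":0,"dz":2,"rx":0,"ry":0,"rz":0,"jaw":0.5},
    {"dx":0,"dy":0,"dz":1.9,"rx":0,"ry":0,"rz":0,"jaw":0.5},
    {"dx":0,"dy":0,"dz":0,"rx":0,"ry":0,"rz":0,"jaw":0.5},
    {"dx":0,"dy":0,"dz":0,"rx":0,"ry":0,"rz":0,"jaw":0.5},
    {"dx":0,"dy":0,"dz":0,"rx":0,"ry":0,"rz":0,"jaw":0.5},
  ],
)

```text
time: 42.32
tcp_pos: [640.7, 286.1, 59.5]
orientation: [-3.141, -0.001, 0.088]
force: [-0.2, -0.8, -2.5]
grip_width: 0.161
grip_force: 69.4
```

Run:
```python
from h import *
s,c,p,d=snapw("w26");tr=(np.array([651,199.7]),.091);b=heldlink(s,c,d)
t=place(s,tr,4,b);print(s["tcp_pos"],delta(s,[*t,10.3],tr[1]))
```

```text
big eye t,w [46.2 -0.5] r 21.9 top rel tcp 10.2 bar w [-8.5  7.1]
bay [686.4 290.3] tcp [640.4 286.6]
[640.70735558 286.10403914  59.52575873] (array([-0.034, -0.046,  4.923]), array([-0.05, -0.05, -0.16]))
```

>>> carry_out(
  deltas=[
    {"dx":-0.03,"dy":-0.04,"dz":1.5,"rx":0,"ry":0,"rz":0,"jaw":0.5},
    {"dx":0,"dy":0,"dz":1.5,"rx":0,"ry":0,"rz":0,"jaw":0.5},
    {"dx":0,"dy":0,"dz":1,"rx":0,"ry":0,"rz":0,"jaw":0.5},
    {"dx":0,"dy":0,"dz":0.6,"rx":0,"ry":0,"rz":0,"jaw":0.5},
    {"dx":0,"dy":0,"dz":0.3,"rx":0,"ry":0,"rz":0,"jaw":0.5},
    {"dx":0,"dy":0,"dz":0,"rx":0,"ry":0,"rz":0,"jaw":0.5},
    {"dx":0,"dy":0,"dz":0,"rx":0,"ry":0,"rz":0,"jaw":0.5},
  ],
)

```text
time: 42.95
tcp_pos: [639.8, 286.0, 9.5]
orientation: [-3.141, 0.002, 0.087]
force: [-7.4, -1.7, 9.5]
grip_width: 0.162
grip_force: 70.8
```

>>> carry_out(
  deltas=[
    {"dx":0,"dy":0,"dz":0,"rx":0,"ry":0,"rz":0,"jaw":2.5},
    {"dx":0,"dy":0,"dz":0,"rx":0,"ry":0,"rz":0,"jaw":3.5},
    {"dx":0,"dy":0,"dz":0,"rx":0,"ry":0,"rz":0,"jaw":3.5},
    {"dx":0,"dy":0,"dz":-1,"rx":0,"ry":0,"rz":0,"jaw":3.5},
    {"dx":0,"dy":0,"dz":-3,"rx":0,"ry":0,"rz":0,"jaw":4},
    {"dx":0,"dy":0,"dz":-4,"rx":0,"ry":0,"rz":0,"jaw":4},
    {"dx":0,"dy":0,"dz":-4,"rx":0,"ry":0,"rz":0,"jaw":4},
    {"dx":-2.5,"dy":2,"dz":-1,"rx":0,"ry":0,"rz":0,"jaw":4},
    {"dx":-2.5,"dy":2,"dz":-1,"rx":0,"ry":0,"rz":0,"jaw":4},
    {"dx":-2.5,"dy":2,"dz":-1,"rx":0,"ry":0,"rz":0,"jaw":4},
    {"dx":-2.5,"dy":2,"dz":-1,"rx":0,"ry":0,"rz":0,"jaw":4},
    {"dx":0,"dy":0,"dz":0,"rx":0,"ry":0,"rz":0,"jaw":4},
    {"dx":0,"dy":0,"dz":0,"rx":0,"ry":0,"rz":0,"jaw":4},
  ],
)

```text
time: 44.03
tcp_pos: [547.6, 196.7, 170.8]
orientation: [-3.139, -0.002, 0.085]
force: [1.2, 0.3, -1.1]
grip_width: 0.468
grip_force: 0.0
```

Run:
```python
from h import *
s,c,p,d=snapw("w27");print(s["tcp_pos"],s["time"])
P=cloud(c,d);hsv=cv2.cvtColor(p,cv2.COLOR_RGB2HSV);x0=np.array([651,199.7]);a=.091;e=np.array([np.cos(a),np.sin(a)]);n=np.array([-e[1],e[0]])
V=P[...,:2]-x0;t=V@e;w=V@n
for k in(-87,-29,29,87):
    for nm,lo,hi in(("big",25,70),("mid",-20,18),("small",-70,-42)):
        m=(t>lo)&(t<hi)&(abs(w-k)<26)&(abs(P[...,2]-20)<5)&(hsv[...,1]<80)
        print(k,nm,m.sum(),"z",np.median(P[m][:,2]).round(1),"t",np.percentile(t[m],[1,99]).round(1),"w-k",np.percentile(w[m]-k,[1,99]).round(1))
p2,_=bot.snapshot("top");cv2.imwrite("pics/top2.png",cv2.resize(p2[110:300,90:470,::-1],(800,400),interpolation=cv2.INTER_CUBIC))
```

```text
[547.62131555 196.72644211 170.84481755] 44.0333
-87 big 1067 z 19.9 t [25.5 62.4] w-k [-19.3  21.6]
-87 mid 667 z 19.7 t [-19.6  17.6] w-k [-6.4  8.5]
-87 small 379 z 19.9 t [-64.3 -42.2] w-k [-11.6  13.8]
-29 big 1191 z 19.9 t [25.3 63.4] w-k [-19.9  20.6]
-29 mid 713 z 19.9 t [-19.9  17.8] w-k [-6.9  7.5]
-29 small 417 z 19.8 t [-63.6 -42.5] w-k [-12.5  12.9]
29 big 1209 z 19.9 t [25.4 63.2] w-k [-20.4  20. ]
29 mid 710 z 19.9 t [-19.9  17.7] w-k [-7.8  7.4]
29 small 418 z 19.8 t [-63.5 -42.4] w-k [-12.7  11.9]
87 big 1116 z 20.0 t [25.4 62.6] w-k [-21.7  19.6]
87 mid 652 z 19.9 t [-19.6  17.6] w-k [-8.4  6.8]
87 small 405 z 19.9 t [-65.  -42.2] w-k [-13.   11.3]
```

View pics/w27.png

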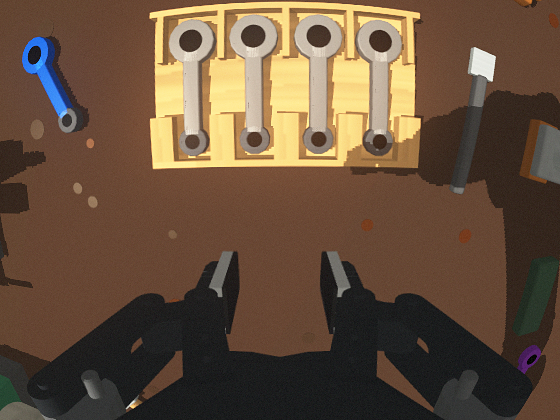

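View pics/top2.png

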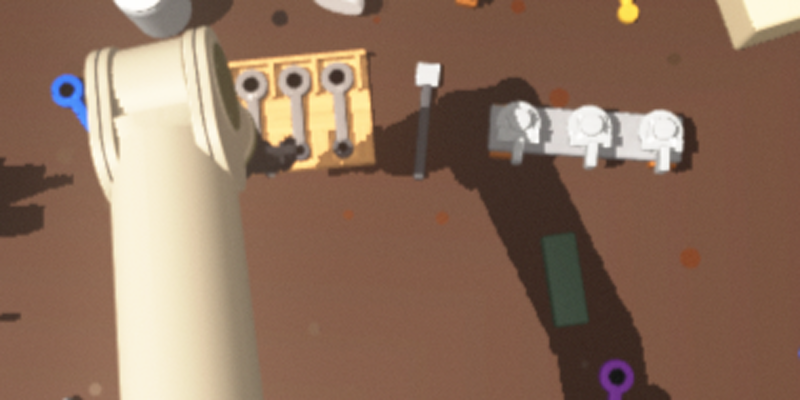

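All four links lie flat, tops at 19.9 mm, with their big eyes in the wide ends. All three clips are on their pins, and the rubbing stone, chisel and look-alikes are where they lay. I hand the job in.

```bash
python3 -c "
from workcell import bot
print(bot.finish_job())"
```

```text
the job is handed in; nothing more can be done
None
```

I pushed all three clips home on their pins and laid all four grey links flat in the tray with their big eyes in the wide ends; the job was handed in at about 44 s, and no verdict came back.

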